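# Put the charged six-sided timers to sleep in the caddy

### The arm

A 6-joint arm with a two-finger parallel gripper is mounted at the origin on the work surface. World frame = base frame: x ahead of the robot, y to its left, z up, the work surface at z = 0. Lengths are in mm, angles in degrees, forces in N, time in s.
With the tool pointing down it reaches from about 350 to 850 mm from the base axis. Payload 8.1 kg.
Tool frame: the origin (TCP) lies between the finger pads; the fingertips stand ahead of it and the grasp point (between the pads) lies 2 mm behind it (nose_length is the z of the fingertips in the tool frame, in mm); z points along the fingers, y is the direction in which the jaws open and shut (so a half turn about z gives the same grasp; the last joint's range is limited). The gripper opens to 85 mm and grips with 20 to 120 N. Pads are 22 mm wide; open, the fingers measure 114 mm over their backs; the gripper's body (76 mm by 85 mm) begins 54 mm behind the grasp point. The pads swing forward as they close: fully open they stand 13 mm farther back than shut.
Start: joints at [61.857, 7.471, 85.268, -0, 87.261, -4.893], TCP at [236.832, 551.286, 248.292] pointing down, gripper open.
Joint ranges: [-169.43, 169.43], [-51.17, 129.36], [1.28, 143.12], [-76.62, 256.62], [0, 156.53], [-152.29, 152.29]. Speed limits (degrees/s): [136.94, 136.94, 159.86, 180, 180, 180].

### API

Orientations are given as [roll, pitch, yaw] about the fixed x, y, z axes, in that order (R = Rz(yaw) Ry(pitch) Rx(roll)).
In Python, from bench import * gives the robot as it stands.
- The arm moves only by the tool jog_arm, never from a script. Its argument "plan" is a list of rows, each a list of 3 entries, a list of its own where there are three numbers: the turn, a rotation vector about the tool's x, y, z in degrees, then the shift along the tool's x, y, z in m, then the gripper's target within -1 to 1 (fully open at 1, half-way at 0, shut at -1). A call has 1 to 12 rows; each row is the pose to reach, as a shift and turn from the pose commanded when the call began, along the tool's axes at that moment; what a row does not reach only later rows make up. A row lasts 1/8 s, in which the tool goes at most 62.5 mm and 10.7 degrees, less where a joint would pass 70% of its speed; a pose out of reach is approached as far as the arm can. A call with a gripper value outside its range is refused whole. The fingers move at their own pace and stop on an object; "force" is the grip in N (left out, the last holds). Time passes only in rows, so rows that repeat a pose let the fingers close. It gives the time, the measured TCP pose, the force and the opening at its end, in the units of the state.
- sense(): the state, without advancing time (a new reading comes with each control period).
- snapshot(name): name is "scene" or "top"; returns (picture, depth): 384x512x3 uint8, blue, green, red; 384x512 float32, mm along the optical axis (not along the pixel's ray), 0 where there is no reading.
- camera_info(name): a dict with "fov_y" (degrees; the focal length in pixels is half the picture's height over the tangent of half this angle, whatever the lens; pixels are square), "cx", "cy" (the principal point, pixels), "origin" and "orientation" of the camera in the world. Camera axes: x right, y down, z forward; pixel columns grow to the right and rows downward; lengths in mm; the calibration is good to about 2 mm. A picture is of the moment at which its call begins. camera_info takes no time and is no camera call.
- hand_in(): hands the job in, once; it reports no verdict.
The state is a dict: "time": time; "joint_pos": joint angles; "qd": joint speeds; "joint_efforts": joint torques, N m; "tool_pos": TCP position; "tcp_rot": TCP orientation; "ft_force": force on the tool from outside, world axes, zero at the start; "wrist_torque": the same for the moment, N m; "finger_gap": finger opening in mm.
Only numpy, scipy, OpenCV 4.12 (cv2) and the standard library are available. Lean on these libraries where they do the work, as an engineer would, in place of code of your own. Each camera call takes 0.05 s, during which the arm holds its last target.

### The job

The six-sided timers on the charging dock are charged (three or four of them). First slide the dock's switch all the way to off, away from the robot, while the timers are still on the dock; then collect every timer into the top tray of the grey caddy and roll each one until its flat with the long bar faces straight up, so that it stays off: each must end lying flat on the tray's floor, not on its rim or on another timer. Leave everything else on the cabinet as it is.

Things in the scene. Friction and masses are not known exactly. Their poses are not given: they have to be found in the camera images.
- timer1_mid (a point): Six-sided timer (may be absent): white hexagonal prism, 44 mm across flats, 50.8 across corners, 62 long, about 110 g. Point at its centre, 22 mm up when it lies on a flat. Own y runs along its length; own z points out through the OFF flat, marked with one long dark bar (46 x 9 mm, lengthwise). The other flats have 1 to 5 dark dots, counting up round +y from the bar. Plain flat ends.
- timer2_mid (a point): Six-sided timer (may be absent): white hexagonal prism, 44 mm across flats, 50.8 across corners, 62 long, about 110 g. Point at its centre, 22 mm up when it lies on a flat. Own y runs along its length; own z points out through the OFF flat, marked with one long dark bar (46 x 9 mm, lengthwise). The other flats have 1 to 5 dark dots, counting up round +y from the bar. Plain flat ends.
- timer3_mid (a point): Six-sided timer (may be absent): white hexagonal prism, 44 mm across flats, 50.8 across corners, 62 long, about 110 g. Point at its centre, 22 mm up when it lies on a flat. Own y runs along its length; own z points out through the OFF flat, marked with one long dark bar (46 x 9 mm, lengthwise). The other flats have 1 to 5 dark dots, counting up round +y from the bar. Plain flat ends.
- timer4_mid (a point): Six-sided timer (may be absent): white hexagonal prism, 44 mm across flats, 50.8 across corners, 62 long, about 110 g. Point at its centre, 22 mm up when it lies on a flat. Own y runs along its length; own z points out through the OFF flat, marked with one long dark bar (46 x 9 mm, lengthwise). The other flats have 1 to 5 dark dots, counting up round +y from the bar. Plain flat ends.
- dock_in (a point): Charging dock: fixed black tray 320 (own x) x 240 (own y) x 20 mm high. Point at the centre of its inner floor, 12 mm above the cabinet top; the rim is 6 mm thick and stands only 8 mm above that floor. The timers lie in it at first. On its -y side a 150 x 62 x 12 mm ledge carries the slide switch.
- dock_switch (a joint): Slide switch of the dock, in m: 0 to 0.008 at first (on), 0.050 at its far stop (off). It slides along the dock's own +x (roughly away from the robot), stays where it is left, and takes about 2 N to push.
- dock_switch_top (a point): Centre of the top of the switch's white upright grip, which is 20 mm long along the sliding direction, 28 mm wide and 40 mm high; the top is 66 mm above the cabinet top. Its own +y axis is the sliding direction towards off. The grey track under it is 40 mm wide and 100 mm long, its top 26 mm above the cabinet top.
- caddy_top (a point): Grey caddy of three stacked shallow trays, fixed, 150 (own x) x 290 (own y) x 58 mm high. Point at the centre of the top tray's inner floor, 50 mm above the cabinet top. Inside the top tray: 138 (x) x 278 (y) mm; its rim, 6 mm thick, stands 8 mm above that floor. The top tray is empty at first.
- remote: Black remote control, 45 x 160 x 16 mm, lying flat; origin at its underside. A bystander, not to be disturbed.
- keyring: Steel keyring with spring clip and two keys, lying flat, about 110 mm long and 5 mm high; origin at the ring's centre. A bystander, not to be disturbed.
- votive: Clear glass votive cup, 68 mm across, 65 mm high, upright; origin at its underside. A bystander, not to be disturbed.
- dispenser: Empty clear plastic push dispenser, 60 mm across, 168 mm high, upright; origin at its underside. A bystander, not to be disturbed.
- notebook: Grey notebook, 108 x 150 x 17 mm, lying flat; origin at its underside. A bystander, not to be disturbed.
- card_box: Cardboard card box, 92 x 65 x 22 mm; origin at its underside. A bystander, not to be disturbed.
- glasses_case: Dark brown glasses case, 60 x 160 x 36 mm; origin at its underside. A bystander, not to be disturbed.

How it is judged (in metres and radians):
On the way:
1. the dock is switched off (the switch slid past 42 of its 50 mm) while every timer is still at the dock (within 0.22 m of its centre) (value of joint dock_switch above 0.042 m and horizontal distance between each of timer1_mid, timer2_mid, timer3_mid, timer4_mid and dock_in below 0.22 m), for 0.2 s.
At the end, for the whole second after the job is handed in: The dock's switch is still off (past 42 mm); every timer present lies at rest on the floor of the caddy's top tray (centre inside the rim: within 48 mm along its short side and 120 mm along its long side of the tray's centre, 16 to 27 mm above the floor) with its bar flat up within 0.12 rad (value of joint dock_switch above 0.042 m and x of timer1_mid in the frame of caddy_top between -0.048 and 0.048 m and y of timer1_mid in the frame of caddy_top between -0.12 and 0.12 m and z of timer1_mid in the frame of caddy_top between 0.016 and 0.027 m and angle between each of timer1_mid, timer2_mid, timer3_mid, timer4_mid's own z axis and vertical below 0.12 rad and linear speed of each of timer1, timer2, timer3, timer4 below 0.02 m/s and x of timer2_mid in the frame of caddy_top between -0.048 and 0.048 m and y of timer2_mid in the frame of caddy_top between -0.12 and 0.12 m and z of timer2_mid in the frame of caddy_top between 0.016 and 0.027 m and x of timer3_mid in the frame of caddy_top between -0.048 and 0.048 m and y of timer3_mid in the frame of caddy_top between -0.12 and 0.12 m and z of timer3_mid in the frame of caddy_top between 0.016 and 0.027 m and x of timer4_mid in the frame of caddy_top between -0.048 and 0.048 m and y of timer4_mid in the frame of caddy_top between -0.12 and 0.12 m and z of timer4_mid in the frame of caddy_top between 0.016 and 0.027 m); the robot touches nothing.
It fails at once if a bystander (remote, keyring, votive, dispenser, notebook, card box, glasses case) is pushed more than 5 cm from its place (distance of any of remote, keyring, votive, dispenser, notebook, card_box, glasses_case from where it was at the start of the episode above 0.05 m).
It fails at once if the votive cup or the dispenser is tipped over (angle between any of votive, dispenser's own z axis and vertical above 0.6 rad).
Of timer1, timer2, timer3, timer4 only 3 to 4 are there at a start; the rules pass over those that are not, and their reading is None.
At some moment in a run one of timer1, timer2, timer3, timer4 may be knocked a few centimetres aside while the robot is not near it.
Once in a run the grip may slacken for a moment while it holds something.
It also fails if it takes over 210 s, if anything falls off the work surface, if the arm or the gripper's body presses on something with over 40 N, if the wrist force passes 120 N, or if a joint passes its speed limit or range.

## Working session

There is one attempt and no reset: what is moved stays moved. The work goes in short steps, Python scripts to look and compute and a tool call to move; the robot and the scene stay as the last step left them, time stands still between calls to the robot, and variables do not carry over. Pictures are saved under pics/ and viewed, and the job is handed in when it is done.

Besides the shell and the picture viewer there is one more tool, called after "Request:" as name([rows], argument=value, ...), one row to a line, values as JSON. jog_arm: Moves the arm, as the interface text tells. Its arguments: {"type":"object","properties":{"plan":{"type":"array","items":{"type":"array"}},"force":{"type":"number"}},"required":["plan"]}

```bash
ls; mkdir -p pics
python3 - <<'E'
from bench import *
import cv2
print(sense())
for n in ("scene","top"):
    print(camera_info(n))
    p,d=snapshot(n)
    cv2.imwrite(f"pics/{n}0.png",p)
    import numpy as np
    np.save(f"{n}0.npy",d)
E
```

```text
pics
{'time': 0.0, 'joint_pos': array([ 6.18570970e+01,  7.51559637e+00,  8.53297186e+01, -2.18149276e-04,
        8.72600512e+01, -4.89380838e+00]), 'qd': array([-0.0477626 ,  0.05773434, -0.04827265,  0.0794526 , -0.07982306,
       -0.02348756]), 'joint_efforts': array([-5.98751976e-04, -5.69437373e+01, -5.00522268e+01, -2.54736542e-04,
        1.57691503e-02,  1.27413182e-05]), 'tool_pos': array([236.5828691 , 550.83008128, 247.23508619]), 'tcp_rot': array([-1.79894999e+02, -8.77162424e-03,  1.56750908e+02]), 'ft_force': array([-0.58419699, -0.12714823, -0.18410707]), 'wrist_torque': array([-0.06399996, -0.03252646, -0.00976542]), 'finger_gap': 85.5042590533558}
{'fov_y': 55.09266525934573, 'cx': 250.36902420308027, 'cy': 191.42956271899695, 'origin': array([1458.56502837,  522.81553176,  765.1587411 ]), 'orientation': array([-124.6853388 ,    0.22354279,  120.01686931])}
{'fov_y': 51.12461144046497, 'cx': 253.319801314018, 'cy': 185.46877453643918, 'origin': array([ 396.25548734,    5.23061645, 1157.06172319]), 'orientation': array([-172.53816496,    1.56399784,  -90.00661834])}
```

View pics/scene0.png

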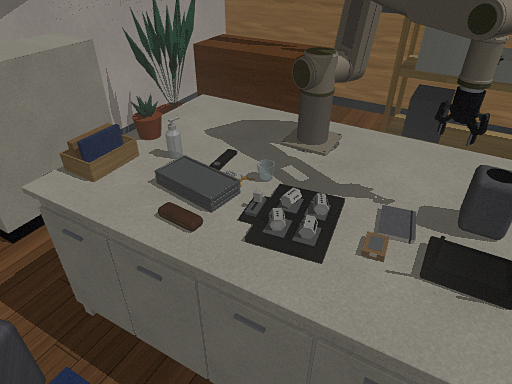

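View pics/top0.png

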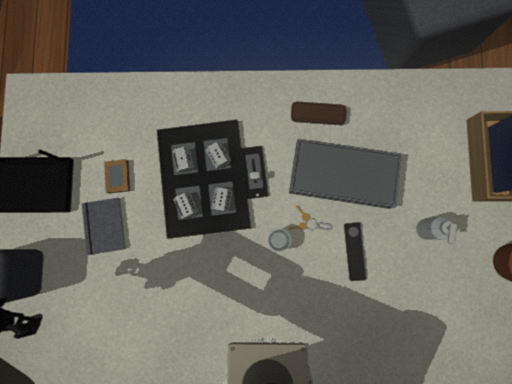

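```bash
cat > h.py <<'E'
from bench import *
import cv2, numpy as np
from scipy.spatial.transform import Rotation as R
def cam(n):
    c=camera_info(n); f=192/np.tan(np.radians(c['fov_y']/2))
    return f,c['cx'],c['cy'],np.array(c['origin']),R.from_euler('xyz',c['orientation'],degrees=True).as_matrix()
def ray(n,u,v):
    f,cx,cy,o,M=cam(n); d=np.stack([(np.asarray(u,float)-cx)/f,(np.asarray(v,float)-cy)/f,np.ones_like(np.asarray(u,float))],-1)
    return o,d@M.T
def onplane(n,u,v,z):
    o,d=ray(n,u,v); return o+d*((z-o[2])/d[...,2])[...,None]
def cloud(n,dep):
    v,u=np.mgrid[0:384,0:512]; o,d=ray(n,u,v); return o+d*dep[...,None]
def proj(n,P):
    f,cx,cy,o,M=cam(n); p=(np.asarray(P)-o)@M; return np.stack([f*p[...,0]/p[...,2]+cx,f*p[...,1]/p[...,2]+cy],-1)
E
python3 - <<'E'
from h import *
for n,(x0,x1,y0,y1) in {'top':(150,280,115,245),'scene':(235,355,175,265)}.items():
    p=cv2.imread(f'pics/{n}0.png'); c=cv2.resize(p[y0:y1,x0:x1],None,fx=5 if n=='scene' else 4.5,fy=5 if n=='scene' else 4.5,interpolation=cv2.INTER_CUBIC); cv2.imwrite(f'pics/{n}0z.png',c)
    C=cloud(n,np.load(f'{n}0.npy'))
    for q in [(100,300),(400,100),(250,300),(250,90),(30,80),(480,90)] if n=='top' else [(150,250),(300,300),(420,300),(60,180)]:
        print(n,q,C[q[1],q[0]].round(1))
E
```

```text
top (100, 300) [222.9 469.7   3.9]
top (400, 100) [ 802.3 -398.5   -2.2]
top (250, 300) [223.9  46.2  -0.5]
top (250, 90) [837.7  46.8  -2. ]
top (30, 80) [8.758e+02 7.202e+02 4.000e-01]
top (480, 90) [ 829.3 -632.4    1.4]
scene (150, 250) [ 899.2 -159.2  -23.3]
scene (300, 300) [861.  321.2  -2.1]
scene (420, 300) [ 7.095e+02  5.877e+02 -6.000e-01]
scene (60, 180) [ 794.7 -712.4   -3.8]
```

```bash
ls pics
```

```text
scene0.png
scene0z.png
top0.png
top0z.png
```

View pics/top0z.png

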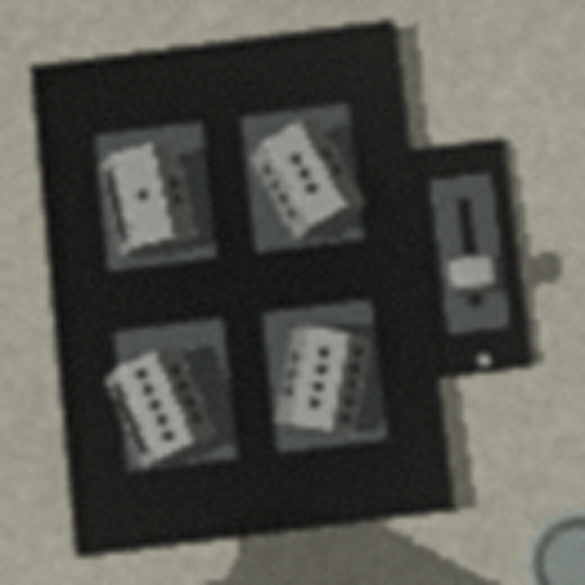

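View pics/scene0z.png

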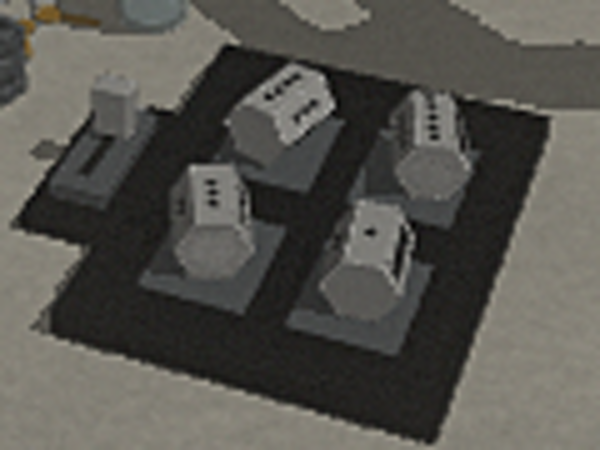

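Run:
```python
from h import *
p=cv2.imread('pics/top0.png'); d=np.load('top0.npy'); C=cloud('top',d)
g=cv2.cvtColor(p,cv2.COLOR_BGR2GRAY)
def rect(mask,z,off=(0,0),minA=30):
    cs,_=cv2.findContours(mask,cv2.RETR_EXTERNAL,cv2.CHAIN_APPROX_NONE)
    for c in cs:
        if cv2.contourArea(c)<minA: continue
        q=c[:,0,:].astype(float)+off
        W=onplane('top',q[:,0],q[:,1],z)[:,:2].astype(np.float32)
        r=cv2.minAreaRect(W); print('  ctr',np.round(r[0],1),'size',np.round(r[1],1),'ang',round(r[2],1),'pix',q.mean(0).round())
# dock: black
m=np.zeros_like(g); m[110:245,150:275]=(g[110:245,150:275]<45)*255
m=cv2.morphologyEx(m,cv2.MORPH_CLOSE,np.ones((25,25)))
print('dock+ledge z20');rect(m,20,minA=2000)
m2=cv2.morphologyEx(m,cv2.MORPH_OPEN,np.ones((45,45)))
print('dock');rect(m2,20,minA=2000)
# caddy
sub=np.zeros_like(g); hsv=cv2.cvtColor(p,cv2.COLOR_BGR2HSV)
sub[130:215,280:410]=(g[130:215,280:410]<112)*255
sub=cv2.morphologyEx(sub,cv2.MORPH_OPEN,np.ones((5,5)));print('caddy');rect(sub,58,minA=1000)
z=C[...,2]
for box in [(165,142,200,176),(203,135,232,172),(170,182,205,222),(207,182,236,218),(244,165,264,183)]:
    x0,y0,x1,y1=box; 
    gg=g[y0:y1,x0:x1]; print(box,np.percentile(gg,[5,50,80,90,95]), np.percentile(z[y0:y1,x0:x1],[10,50,90,98]).round(1))
    for th in (150,):
        mm=((gg>th)*255).astype(np.uint8); mm=cv2.morphologyEx(mm,cv2.MORPH_CLOSE,np.ones((3,3))); rect(mm,66 if box[0]==244 else 56,(x0,y0))
```

```text
dock+ledge z20
  ctr [571.7 152.3] size [316.  296.2] ang 7.0 pix [210. 178.]
dock
  ctr [567.4 159. ] size [289.8 308.3] ang 90.0 pix [210. 178.]
caddy
  ctr [ 572.8 -225.5] size [308.4 158.4] ang 81.0 pix [348. 174.]
(165, 142, 200, 176) [ 24.  57.  94. 147. 150.] [ 9.6 13.6 55.5 59. ]
(203, 135, 232, 172) [ 26.  70. 118. 145. 149.] [ 9.9 14.1 55.8 58.5]
(170, 182, 205, 222) [ 24.  52.  84. 138. 151.] [ 9.7 13.2 55.1 58.2]
(207, 182, 236, 218) [ 24.  72. 118. 143. 150.] [ 9.9 14.  56.2 58.3]
(244, 165, 264, 183) [ 26.   68.   90.2 143.  149. ] [11.1 25.6 65.8 68.1]
```

```bash
cat >> h.py <<'E'
def rects(g,box,th,z,minA=30,name='top',ksz=3,inv=False):
    x0,y0,x1,y1=box; gg=g[y0:y1,x0:x1]
    mm=((gg<th if inv else gg>th)*255).astype(np.uint8)
    if ksz: mm=cv2.morphologyEx(mm,cv2.MORPH_CLOSE,np.ones((ksz,ksz)))
    cs,_=cv2.findContours(mm,cv2.RETR_EXTERNAL,cv2.CHAIN_APPROX_NONE); out=[]
    for c in cs:
        if cv2.contourArea(c)<minA: continue
        q=c[:,0,:]+np.array([x0,y0],float)
        W=onplane(name,q[:,0],q[:,1],z)[:,:2].astype(np.float32)
        (cx,cy),(a,b),an=cv2.minAreaRect(W)
        if a<b: an+=90; a,b=b,a
        an=(an+90)%180-90   # direction of long side vs +x
        out.append((round(cx,1),round(cy,1),round(a,1),round(b,1),round(an,1),q.mean(0).round(1).tolist()))
    return sorted(out,key=lambda r:-r[2]*r[3])
E
python3 - <<'E'
from h import *
p=cv2.imread('pics/top0.png'); g=cv2.cvtColor(p,cv2.COLOR_BGR2GRAY)
for box in [(165,142,200,176),(203,135,232,172),(170,182,205,222),(207,182,236,218)]:
    print(box,[rects(g,box,t,56)[:1] for t in (105,120,130)])
print([rects(g,(244,165,264,183),t,66,minA=10)[:1] for t in (105,120,130)])
# caddy edges: rim
c=p[125:220,280:410]; cv2.imwrite('pics/cad0.png',cv2.resize(c,None,fx=5,fy=5))
d=cv2.resize(p[115:245,150:275],None,fx=1,fy=1)
# dock corners via lines
mask=np.zeros_like(g); mask[110:245,150:275]=(g[110:245,150:275]<45)*255
mask=cv2.morphologyEx(mask,cv2.MORPH_CLOSE,np.ones((25,25)))
c=max(cv2.findContours(mask,cv2.RETR_EXTERNAL,cv2.CHAIN_APPROX_NONE)[0],key=cv2.contourArea)
a=cv2.approxPolyDP(c,3,True)[:,0]
print(np.c_[a,onplane('top',a[:,0],a[:,1],20)[:,:2]].round(1))
E
```

```text
(165, 142, 200, 176) [[(617.1, 240.7, 64.1, 32.5, 14.0, [180.5, 158.7])], [(618.2, 240.7, 60.6, 31.6, 14.0, [180.6, 158.4])], [(618.9, 239.2, 60.0, 28.1, 13.7, [180.9, 158.1])]]
(203, 135, 232, 172) [[(629.0, 141.3, 65.0, 38.2, 28.8, [215.5, 154.6])], [(629.7, 141.4, 60.9, 35.3, 29.7, [216.1, 154.4])], [(630.5, 139.7, 59.6, 32.8, 31.1, [216.3, 153.8])]]
(170, 182, 205, 222) [[(486.6, 230.1, 64.0, 34.4, 23.6, [183.1, 205.0])], [(487.1, 229.2, 61.0, 30.6, 22.8, [183.4, 205.2])], [(487.1, 227.9, 60.6, 29.6, 19.7, [183.7, 205.4])]]
(207, 182, 236, 218) [[(504.6, 129.8, 61.0, 34.2, -9.8, [219.2, 198.8])], [(504.3, 128.4, 60.2, 31.3, -11.8, [219.7, 198.8])], [(504.3, 126.5, 59.6, 26.0, -8.9, [220.2, 198.9])]]
[[(568.3, 33.1, 27.5, 16.7, 89.8, [254.0, 175.0])], [(568.3, 33.1, 22.0, 16.7, 89.9, [254.0, 175.0])], [(566.9, 33.1, 22.1, 13.9, 89.7, [254.0, 174.9])]]
[[235.  120.  738.5  89.8]
 [158.  130.  710.2 315.6]
 [168.  237.  399.2 277.6]
 [249.  227.  427.1  48.5]
 [249.  198.  509.3  48.6]
 [267.  194.  520.6  -2.7]
 [261.  147.  657.4  14. ]
 [239.  146.  660.8  77.8]]
```

View pics/cad0.png

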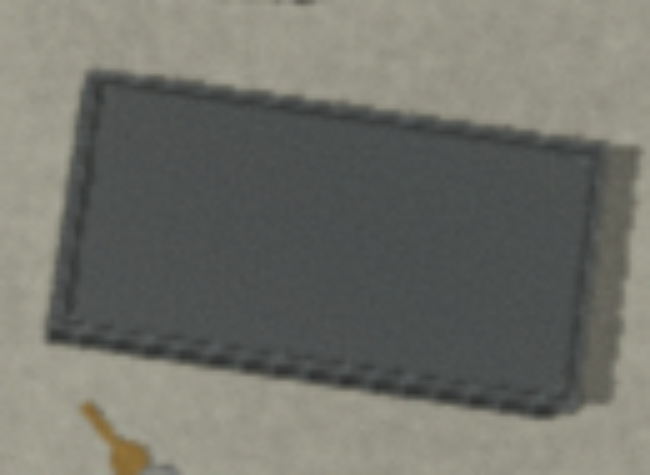

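Run:
```python
from h import *
o=np.array([280,125.])
T=np.array([[92,73],[600,145]])/5+o-0.4; print(onplane('top',T[:,0],T[:,1],58)[:,:2])
I=np.array([[103,86],[593,157],[573,393],[73,327]])/5+o-0.4; W=onplane('top',I[:,0],I[:,1],50)[:,:2]; print(W.round(1),W.mean(0))
print(np.linalg.norm(W-np.roll(W,-1,0),axis=1))
for a,b in((0,1),(3,2)): print(np.degrees(np.arctan2(*(W[a]-W[b])))) 
for a,b in((0,3),(1,2)): print(np.degrees(np.arctan2(*(W[a]-W[b])[::-1])))
```

```text
[[ 670.27522557  -89.76682489]
 [ 627.58828632 -369.1696498 ]]
[[ 664.7  -96.5]
 [ 622.5 -367.7]
 [ 490.9 -350.7]
 [ 528.2  -77.9]] [ 576.58608923 -223.20965214]
[274.46667606 132.70112031 275.41291074 137.77556991]
8.853696449204906
7.793513611110962
-7.7831025034455195
-7.3538617742820405
```

```bash
cat >> h.py <<'E'
def jog(pos,rpy=None,Rm=None):
    s=sense(); T=R.from_euler('xyz',s['tcp_rot'],degrees=True); 
    G=Rm if Rm is not None else R.from_euler('xyz',rpy,degrees=True)
    sh=T.inv().apply(np.array(pos)-s['tool_pos'])/1000; tv=(T.inv()*G).as_rotvec(degrees=True)
    print('turn',tv.round(1).tolist(),'shift',sh.round(4).tolist(),'t',round(s['time'],2),'rows>=',max(np.linalg.norm(sh)/.0625,np.linalg.norm(tv)/10.7).round(1))
def grasp(axis_deg,lean_dir_deg,lean):
    """tool y along horizontal axis (deg), tool z down then body leans toward horizontal dir by lean deg"""
    a=np.radians(axis_deg); y=np.array([np.cos(a),np.sin(a),0]); b=np.radians(lean_dir_deg); n=np.array([np.cos(b),np.sin(b),0]); n-=y*(n@y); n/=np.linalg.norm(n)
    l=np.radians(lean); z=-(np.cos(l)*np.array([0,0,1])+np.sin(l)*n); x=np.cross(y,z); return R.from_matrix(np.c_[x,y,z])
def st():
    s=sense(); print({k:np.round(s[k],1).tolist() for k in('time','joint_pos','tool_pos','tcp_rot','ft_force','finger_gap')})
E
python3 - <<'E'
from h import *
import bench; print([k for k in dir(bench) if not k.startswith('_')])
jog([523,27,200],[180,0,187])
E
```

```text
['PlanningError', 'camera_info', 'hand_in', 'nose_length', 'sense', 'snapshot']
turn [-0.1, -0.0, -30.3] shift [-0.47, -0.3682, 0.0479] t 0.1 rows>= 9.6
```

```bash
python3 -c "
import bench; print(bench.nose_length)"
```

```text
17.0
```

Request:
jog_arm([
  [[0,0,-30.3],[-0.47,-0.368,0.048],-1],
  [[0,0,-30.3],[-0.47,-0.368,0.048],-1],
  [[0,0,-30.3],[-0.47,-0.368,0.048],-1],
  [[0,0,-30.3],[-0.47,-0.368,0.048],-1],
  [[0,0,-30.3],[-0.47,-0.368,0.048],-1],
  [[0,0,-30.3],[-0.47,-0.368,0.048],-1],
  [[0,0,-30.3],[-0.47,-0.368,0.048],-1],
  [[0,0,-30.3],[-0.47,-0.368,0.048],-1],
  [[0,0,-30.3],[-0.47,-0.368,0.048],-1],
  [[0,0,-30.3],[-0.47,-0.368,0.048],-1],
  [[0,0,-30.3],[-0.47,-0.368,0.048],-1],
  [[0,0,-30.3],[-0.47,-0.368,0.048],-1],
])

```text
time: 1.6
tool_pos: [522.9, 28.0, 199.8]
tcp_rot: [180.0, -0.1, -173.0]
ft_force: [0.4, 0.5, -0.1]
finger_gap: -0.3
```

Request:
jog_arm([
  [[0,0,0],[0,0,0.06],-1],
  [[0,0,0],[0,0,0.11],-1],
  [[0,0,0],[0,0,0.142],-1],
  [[0,0,0],[0,0,0.142],-1],
  [[0,0,0],[-0.01,0,0.142],-1],
  [[0,0,0],[-0.02,0,0.142],-1],
  [[0,0,0],[-0.03,0,0.142],-1],
  [[0,0,0],[-0.04,0,0.142],-1],
  [[0,0,0],[-0.05,0,0.142],-1],
  [[0,0,0],[-0.055,0,0.142],-1],
  [[0,0,0],[-0.06,0,0.142],-1],
  [[0,0,0],[-0.06,0,0.142],-1],
])

```text
time: 3.1
tool_pos: [583.2, 35.0, 58.2]
tcp_rot: [180.0, 0.0, -173.0]
ft_force: [-0.5, -0.2, -0.0]
finger_gap: -0.1
```

Run:
```python
from h import *
p,d=snapshot('scene'); cv2.imwrite('pics/s1.png',cv2.resize(p[150:270,220:370],None,fx=5,fy=5)); st()
```

```text
{'time': 3.2, 'joint_pos': [-1.6, 14.8, 97.7, 0.0, 67.5, -98.6], 'tool_pos': [583.0, 35.0, 58.2], 'tcp_rot': [180.0, 0.0, -173.0], 'ft_force': [0.3, 0.3, -0.4], 'finger_gap': -0.0}
```

View pics/s1.png

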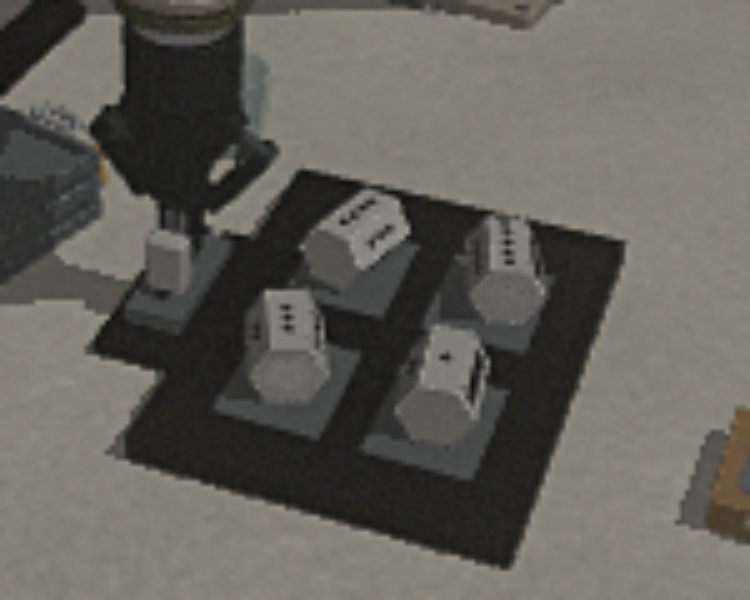

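Request:
jog_arm([
  [[0,0,0],[-0.003,0,0],-1],
  [[0,0,0],[-0.006,0,0],-1],
  [[0,0,0],[-0.008,0,0],-1],
  [[0,0,0],[-0.01,0,0],-1],
  [[0,0,0],[-0.01,0,0],-1],
])

```text
time: 3.78
tool_pos: [590.7, 36.0, 58.1]
tcp_rot: [180.0, -0.3, -172.9]
ft_force: [-15.0, -1.9, 11.1]
finger_gap: -0.0
```

Request:
jog_arm([
  [[0,0,0],[0.015,0,0],-1],
  [[0,0,0],[0.02,0,-0.03],1],
  [[0,0,0],[0.02,0,-0.09],1],
  [[0,0,0],[0.04,0,-0.15],1],
  [[0,0,0],[0.1,0,-0.19],1],
  [[0,0,0],[0.16,0,-0.19],1],
  [[0,0,0],[0.2,0,-0.19],1],
  [[0,0,0],[0.2,0,-0.19],1],
])

```text
time: 4.78
tool_pos: [392.8, 11.5, 248.9]
tcp_rot: [-180.0, 0.2, -173.0]
ft_force: [1.5, 0.3, 0.1]
finger_gap: 85.2
```

Run:
```python
from h import *
st()
p,d=snapshot('top'); cv2.imwrite('pics/t2.png',p); cv2.imwrite('pics/t2z.png',cv2.resize(p[115:245,150:280],None,fx=4.5,fy=4.5))
p2,d=snapshot('scene'); cv2.imwrite('pics/s2z.png',cv2.resize(p2[175:265,235:355],None,fx=6,fy=6,interpolation=cv2.INTER_CUBIC))
g=cv2.cvtColor(p,cv2.COLOR_BGR2GRAY)
for box in [(165,142,200,176),(203,135,232,172),(170,182,205,222),(207,182,236,218)]:
    print(box,[rects(g,box,t,56)[:1] for t in (105,120,130)])
print([rects(g,(244,145,264,183),t,66,minA=10)[:1] for t in (105,120,130)])
```

```text
{'time': 4.8, 'joint_pos': [-5.8, -26.7, 115.6, -0.0, 90.9, -102.8], 'tool_pos': [392.8, 11.5, 248.9], 'tcp_rot': [-180.0, 0.2, -173.0], 'ft_force': [1.5, 0.3, 0.1], 'finger_gap': 85.2}
(165, 142, 200, 176) [[(616.9, 241.3, 64.3, 33.7, 13.5, [180.3, 158.7])], [(618.2, 240.7, 60.6, 31.6, 14.0, [180.6, 158.4])], [(618.9, 239.2, 60.0, 28.1, 13.7, [181.0, 158.2])]]
(203, 135, 232, 172) [[(629.0, 141.4, 64.9, 38.5, 29.3, [215.5, 154.5])], [(629.9, 141.4, 61.2, 35.2, 29.5, [215.9, 154.3])], [(630.0, 139.9, 61.7, 32.5, 26.6, [216.4, 154.3])]]
(170, 182, 205, 222) [[(486.6, 230.1, 64.0, 34.4, 23.6, [183.2, 205.1])], [(487.3, 229.1, 61.3, 30.5, 22.5, [183.3, 205.1])], [(486.8, 228.9, 60.2, 30.5, 22.5, [183.5, 205.3])]]
(207, 182, 236, 218) [[(505.4, 129.7, 60.5, 33.8, -10.6, [218.3, 196.9])], [(504.9, 129.2, 59.5, 31.6, -10.6, [218.7, 196.9])], [(513.6, 125.0, 40.6, 26.3, -7.4, [220.7, 194.5])]]
[[(611.3, 38.6, 27.0, 17.9, -82.0, [252.0, 159.6])], [(610.3, 38.7, 22.1, 16.9, 89.9, [252.3, 159.5])], [(611.7, 38.7, 22.2, 14.1, 89.7, [252.0, 159.6])]]
```

View pics/t2z.png

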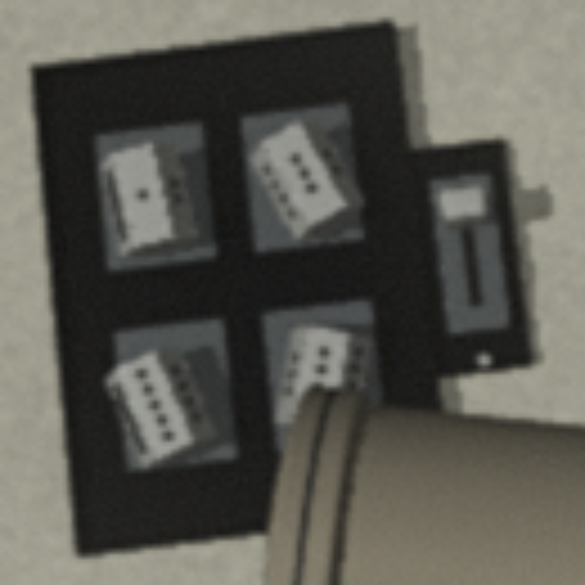

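View pics/s2z.png

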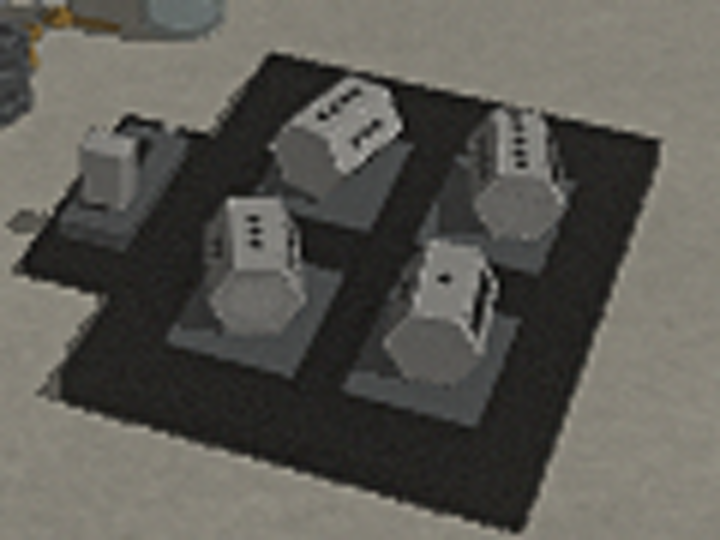

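```bash
cat >> h.py <<'E'
def pre(c,axis,ld,lean,back,deep=3):
    G=grasp(axis,ld,lean); z=G.as_matrix()[:,2]; P=np.array(c,float)+z*(deep-back); print('pre',P.round(0)); jog(P,Rm=G)
E
python3 - <<'E'
from h import *
pre([618.5,240,34],14,104,30,180)
E
```

```text
pre [597. 326. 187.]
turn [21.8, -24.4, 80.9] shift [-0.2388, 0.2872, 0.0624] t 4.88 rows>= 8.2
```

Request:
jog_arm([
  [[21.8,-24.4,80.9],[-0.2388,0.2872,0.0624],1],
  [[21.8,-24.4,80.9],[-0.2388,0.2872,0.0624],1],
  [[21.8,-24.4,80.9],[-0.2388,0.2872,0.0624],1],
  [[21.8,-24.4,80.9],[-0.2388,0.2872,0.0624],1],
  [[21.8,-24.4,80.9],[-0.2388,0.2872,0.0624],1],
  [[21.8,-24.4,80.9],[-0.2388,0.2872,0.0624],1],
  [[21.8,-24.4,80.9],[-0.2388,0.2872,0.0624],1],
  [[21.8,-24.4,80.9],[-0.2388,0.2872,0.0624],1],
  [[21.8,-24.4,80.9],[-0.2388,0.2872,0.0624],1],
  [[21.8,-24.4,80.9],[-0.2388,0.2872,0.0624],1],
  [[21.8,-24.4,80.9],[-0.2388,0.2872,0.0624],1],
  [[21.8,-24.4,80.9],[-0.2388,0.2872,0.0624],1],
], force=60)

```text
time: 6.38
tool_pos: [596.5, 325.8, 186.4]
tcp_rot: [-179.8, 29.9, 104.2]
ft_force: [0.7, 0.0, -0.1]
finger_gap: 85.5
```

Run:
```python
from h import *
st()
pre([618.5,240,34],14,104,30,0)
p,d=snapshot('top'); cv2.imwrite('pics/t3.png',p)
```

```text
{'time': 6.4, 'joint_pos': [37.7, 33.2, 64.9, -27.2, 94.4, 24.5], 'tool_pos': [596.5, 325.8, 186.4], 'tcp_rot': [-179.8, 29.9, 104.2], 'ft_force': [0.7, 0.0, -0.1], 'finger_gap': 85.5}
pre [619. 239.  31.]
turn [-0.0, -0.1, 0.2] shift [-0.0007, 0.0007, 0.1793] t 6.38 rows>= 2.9
```

View pics/t3.png

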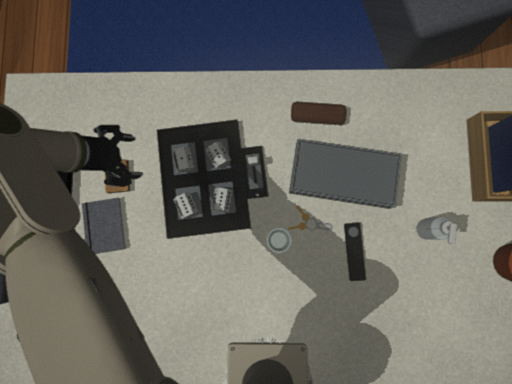

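Request:
jog_arm([
  [[0,0,0],[0,0,0.05],1],
  [[0,0,0],[0,0,0.1],1],
  [[0,0,0],[0,0,0.14],1],
  [[0,0,0],[-0.0005,0.0005,0.165],1],
  [[0,0,0],[-0.0005,0.0005,0.179],1],
  [[0,0,0],[-0.0005,0.0005,0.179],1],
  [[0,0,0],[-0.0005,0.0005,0.179],-1],
  [[0,0,0],[-0.0005,0.0005,0.179],-1],
  [[0,0,0],[-0.0005,0.0005,0.179],-1],
  [[0,0,0],[-0.0005,0.0005,0.179],-1],
  [[0,0,0],[-0.0005,0.0005,0.179],-1],
], force=60)

```text
time: 7.8
tool_pos: [619.1, 240.3, 33.1]
tcp_rot: [180.0, 29.9, 104.1]
ft_force: [-1.3, 2.4, 6.2]
finger_gap: 60.9
```

Run:
```python
from h import *
st()
p,d=snapshot('scene'); cv2.imwrite('pics/s4.png',cv2.resize(p[150:270,260:410],None,fx=5,fy=5,interpolation=cv2.INTER_CUBIC))
```

```text
{'time': 7.8, 'joint_pos': [31.2, 37.1, 76.6, -29.2, 77.7, 26.3], 'tool_pos': [619.1, 240.3, 33.1], 'tcp_rot': [180.0, 29.9, 104.1], 'ft_force': [-1.3, 2.4, 6.2], 'finger_gap': 60.9}
```

View pics/s4.png

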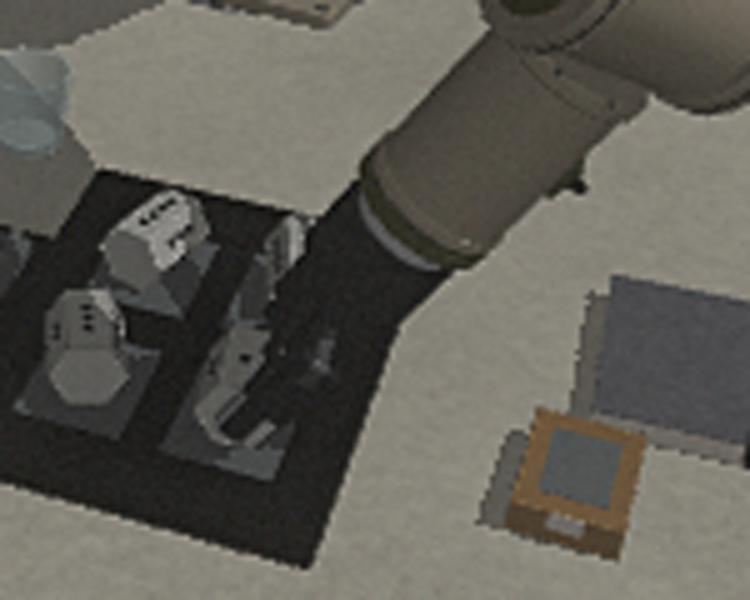

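Run:
```python
from h import *
s=sense(); T=R.from_euler('xyz',s['tcp_rot'],degrees=True); print('up150',T.inv().apply([0,0,.15]).round(4))
jog([618,-168,190],Rm=grasp(-98,172,30))
```

```text
up150 [-7.49e-02  1.00e-04 -1.30e-01]
turn [-0.0, 38.9, 115.8] shift [-0.4212, -0.1006, 0.0614] t 7.85 rows>= 11.4
```

Request:
jog_arm([
  [[0,0,0],[-0.01,0,-0.017],-1],
  [[0,0,0],[-0.025,0,-0.043],-1],
  [[0,0,0],[-0.05,0,-0.087],-1],
  [[0,0,0],[-0.075,0,-0.13],-1],
  [[0,4,12],[-0.09,-0.005,-0.13],-1],
  [[0,7,20],[-0.12,-0.02,-0.12],-1],
  [[0,10,29],[-0.15,-0.03,-0.1],-1],
  [[0,13,38],[-0.18,-0.04,-0.08],-1],
  [[0,16,47],[-0.21,-0.05,-0.06],-1],
  [[0,19,57],[-0.25,-0.06,-0.04],-1],
])

```text
time: 9.1
tool_pos: [607.6, 32.7, 191.7]
tcp_rot: [163.8, 0.6, 48.5]
ft_force: [0.3, -0.4, -1.6]
finger_gap: 61.8
```

Run:
```python
from h import *
st()
jog([618,-168,170],Rm=grasp(-98,172,30))
p,d=snapshot('scene'); cv2.imwrite('pics/s5.png',p)
```

```text
{'time': 9.1, 'joint_pos': [5.2, 1.7, 98.8, -13.0, 69.1, 50.1], 'tool_pos': [607.6, 32.7, 191.7], 'tcp_rot': [163.8, 0.6, 48.5], 'ft_force': [0.3, -0.4, -1.6], 'finger_gap': 61.8}
turn [0.1, 19.9, 58.5] shift [-0.1433, 0.1286, 0.0617] t 9.1 rows>= 5.8
```

View pics/s5.png

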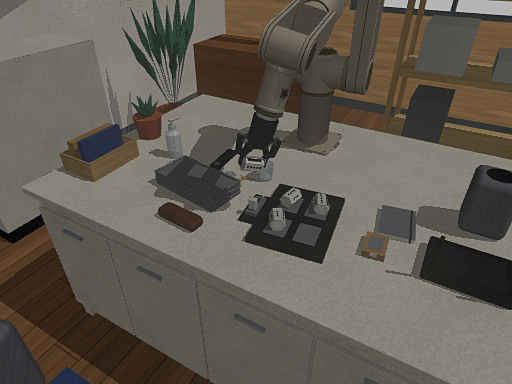

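Request:
jog_arm([
  [[0,3.3,9.8],[-0.024,0.021,0.01],-1],
  [[0,6.6,19.5],[-0.048,0.043,0.02],-1],
  [[0,10,29.3],[-0.072,0.064,0.03],-1],
  [[0,13.3,39],[-0.096,0.086,0.04],-1],
  [[0,16.6,48.8],[-0.12,0.107,0.05],-1],
  [[0,19.9,58.5],[-0.143,0.129,0.062],-1],
  [[0,19.9,58.5],[-0.143,0.129,0.062],-1],
  [[0,19.9,58.5],[-0.143,0.129,0.062],-1],
])

```text
time: 10.15
tool_pos: [619.6, -166.8, 170.0]
tcp_rot: [179.6, -29.9, -7.5]
ft_force: [0.3, -1.0, -0.7]
finger_gap: 61.3
```

Run:
```python
from h import *
st()
jog([618,-168,74],Rm=grasp(-98,172,30))
p,d=snapshot('top'); cv2.imwrite('pics/t6.png',p)
```

```text
{'time': 10.2, 'joint_pos': [-23.8, -7.4, 113.5, 10.8, 45.4, 68.1], 'tool_pos': [619.6, -166.8, 170.0], 'tcp_rot': [179.6, -29.9, -7.5], 'ft_force': [0.3, -1.0, -0.7], 'finger_gap': 61.3}
turn [0.1, 0.1, 0.4] shift [-0.0491, 0.0008, 0.0825] t 10.15 rows>= 1.5
```

View pics/t6.png

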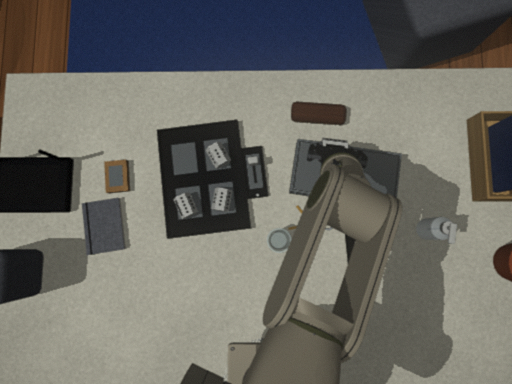

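Request:
jog_arm([
  [[0,0,0.4],[-0.02,0.001,0.035],-1],
  [[0,0,0.4],[-0.04,0.001,0.067],-1],
  [[0,0,0.4],[-0.047,0.001,0.08],-1],
  [[0,0,0.4],[-0.049,0.001,0.083],-1],
  [[0,0,0.4],[-0.049,0.001,0.083],-1],
])

```text
time: 10.82
tool_pos: [619.6, -168.4, 74.6]
tcp_rot: [179.9, -30.0, -8.0]
ft_force: [1.4, -0.1, -1.0]
finger_gap: 61.3
```

Run:
```python
from h import *
st()
p,d=snapshot('scene'); cv2.imwrite('pics/s6.png',cv2.resize(p[130:230,140:260],None,fx=6,fy=6,interpolation=cv2.INTER_CUBIC))
```

```text
{'time': 10.8, 'joint_pos': [-24.0, 0.8, 116.8, 14.0, 34.1, 64.4], 'tool_pos': [619.6, -168.4, 74.6], 'tcp_rot': [179.9, -30.0, -8.0], 'ft_force': [1.4, -0.1, -1.0], 'finger_gap': 61.3}
```

View pics/s6.png

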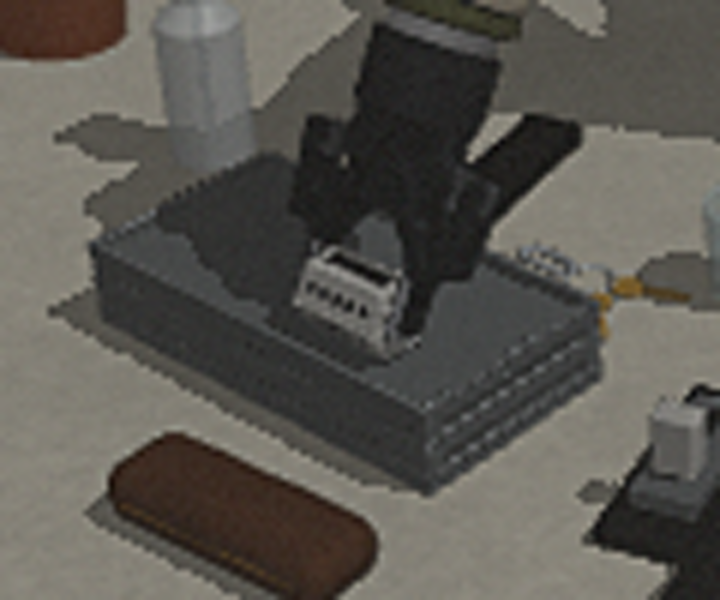

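Request:
jog_arm([
  [[0,0,0],[-0.001,0,0.0017],-1],
  [[0,0,0],[-0.0015,0,0.0026],-1],
  [[0,0,0],[-0.0015,0,0.0026],-1],
  [[0,0,0],[-0.0015,0,0.0026],1],
  [[0,0,0],[-0.0015,0,0.0026],1],
  [[0,0,0],[-0.0015,0,0.0026],1],
  [[0,0,0],[-0.0015,0,-0.015],1],
  [[0,0,0],[-0.0015,0,-0.06],1],
  [[0,0,0],[-0.0015,0,-0.12],1],
  [[0,0,0],[-0.0015,0,-0.17],1],
  [[0,0,0],[-0.0015,0,-0.19],1],
])

```text
time: 12.25
tool_pos: [523.6, -155.1, 241.0]
tcp_rot: [179.8, -30.2, -8.1]
ft_force: [0.1, -0.4, 0.9]
finger_gap: 85.1
```

Run:
```python
from h import *
st()
p,d=snapshot('scene'); cv2.imwrite('pics/s7.png',cv2.resize(p[130:230,140:260],None,fx=6,fy=6,interpolation=cv2.INTER_CUBIC))
p,d=snapshot('top'); cv2.imwrite('pics/t7.png',p)
g=cv2.cvtColor(p,cv2.COLOR_BGR2GRAY)
for box in [(203,135,232,172),(170,182,205,222),(207,182,236,218)]:
    print(box,[rects(g,box,t,56)[:1] for t in (105,120,130)])
print([rects(g,(290,140,400,210),t,94)[:2] for t in (105,120,130)])
```

```text
{'time': 12.2, 'joint_pos': [-28.1, -28.8, 122.8, 11.5, 57.8, 66.3], 'tool_pos': [523.6, -155.1, 241.0], 'tcp_rot': [179.8, -30.2, -8.1], 'ft_force': [0.1, -0.4, 0.9], 'finger_gap': 85.1}
(203, 135, 232, 172) [[(629.0, 141.4, 65.0, 38.4, 29.0, [215.4, 154.4])], [(629.9, 141.4, 61.2, 35.3, 29.5, [215.8, 154.6])], [(629.9, 140.3, 60.9, 33.3, 28.3, [216.2, 154.2])]]
(170, 182, 205, 222) [[(486.6, 230.1, 64.0, 34.4, 23.6, [183.2, 205.1])], [(486.8, 229.8, 60.6, 31.6, 25.2, [183.3, 205.2])], [(486.8, 228.9, 60.2, 30.5, 22.5, [183.5, 205.3])]]
(207, 182, 236, 218) [[(504.8, 129.8, 61.4, 34.3, -9.6, [219.2, 198.5])], [(504.8, 129.5, 60.6, 32.7, -9.9, [219.5, 198.9])], [(504.3, 126.9, 59.7, 27.7, -10.6, [220.2, 198.7])]]
[[(641.6, -241.9, 230.0, 32.9, 89.6, [358.8, 143.2]), (492.2, -103.8, 81.8, 39.9, 89.8, [304.2, 202.9])], [(641.6, -241.9, 230.0, 32.9, 89.6, [358.8, 143.1]), (492.2, -103.7, 81.7, 39.9, 89.8, [303.9, 203.0])], [(641.6, -243.3, 227.3, 32.9, 89.6, [359.3, 143.1]), (492.2, -103.7, 81.7, 39.9, 89.8, [303.4, 203.2])]]
```

View pics/s7.png

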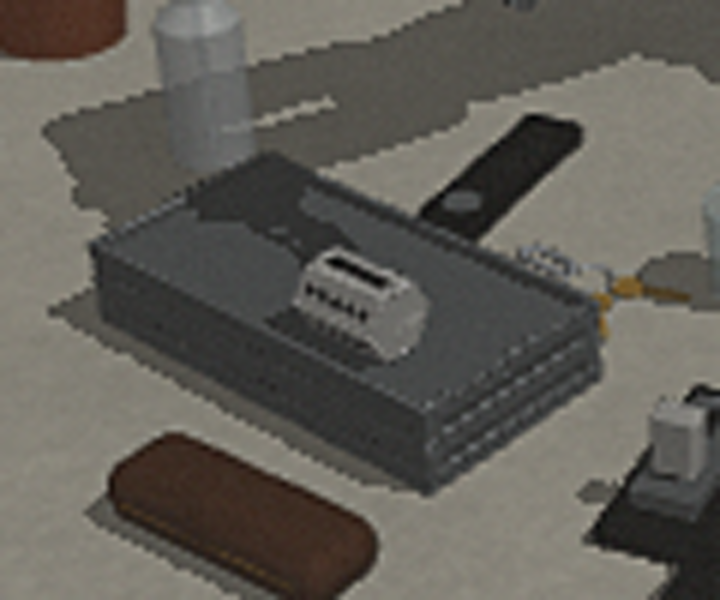

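View pics/t7.png

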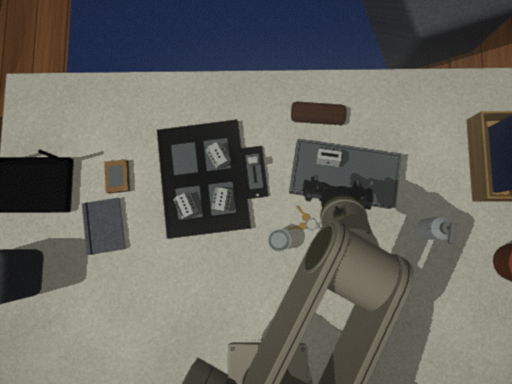

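Run:
```python
from h import *
pre([487,228.5,34],22.5,112.5,30,180,1.5)
```

```text
pre [453. 311. 189.]
turn [0.4, -35.4, -124.3] shift [-0.1436, -0.4516, -0.0252] t 12.35 rows>= 12.1
```

Request:
jog_arm([
  [[0.4,-35.4,-124.3],[-0.1436,-0.4516,-0.0252],1],
  [[0.4,-35.4,-124.3],[-0.1436,-0.4516,-0.0252],1],
  [[0.4,-35.4,-124.3],[-0.1436,-0.4516,-0.0252],1],
  [[0.4,-35.4,-124.3],[-0.1436,-0.4516,-0.0252],1],
  [[0.4,-35.4,-124.3],[-0.1436,-0.4516,-0.0252],1],
  [[0.4,-35.4,-124.3],[-0.1436,-0.4516,-0.0252],1],
  [[0.4,-35.4,-124.3],[-0.1436,-0.4516,-0.0252],1],
  [[0.4,-35.4,-124.3],[-0.1436,-0.4516,-0.0252],1],
  [[0.4,-35.4,-124.3],[-0.1436,-0.4516,-0.0252],1],
  [[0.4,-35.4,-124.3],[-0.1436,-0.4516,-0.0252],1],
  [[0.4,-35.4,-124.3],[-0.1436,-0.4516,-0.0252],1],
  [[0.4,-35.4,-124.3],[-0.1436,-0.4516,-0.0252],1],
])

```text
time: 13.85
tool_pos: [451.3, 311.8, 184.1]
tcp_rot: [-179.5, 29.8, 112.9]
ft_force: [0.2, 0.1, -0.3]
finger_gap: 85.4
```

Run:
```python
from h import *
st()
p,d=snapshot('top'); g=cv2.cvtColor(p,cv2.COLOR_BGR2GRAY); cv2.imwrite('pics/t8.png',p)
for box in [(203,135,232,172),(170,182,205,222),(207,182,236,218)]:
    print(box,[rects(g,box,t,56)[:1] for t in (105,120,130)])
print([rects(g,(310,145,350,172),t,94)[:2] for t in (105,120,130)])
pre([487,228.5,34],22.5,112.5,30,0,1.5)
```

```text
{'time': 13.8, 'joint_pos': [45.8, 13.4, 90.3, -27.0, 89.5, 26.6], 'tool_pos': [451.3, 311.8, 184.1], 'tcp_rot': [-179.5, 29.8, 112.9], 'ft_force': [0.2, 0.1, -0.3], 'finger_gap': 85.4}
(203, 135, 232, 172) [[(629.0, 141.4, 65.0, 38.4, 29.0, [215.5, 154.5])], [(629.7, 141.8, 61.2, 36.1, 29.7, [215.6, 154.4])], [(630.3, 140.5, 60.1, 33.3, 28.3, [216.2, 154.0])]]
(170, 182, 205, 222) [[], [], []]
(207, 182, 236, 218) [[(524.0, 122.0, 22.5, 19.5, 89.8, [222.7, 190.8])], [], []]
[[(611.3, -167.6, 63.1, 41.8, 81.4, [328.3, 157.2])], [(617.8, -169.3, 60.5, 27.9, 82.8, [329.0, 154.8])], [(618.5, -169.5, 60.3, 25.2, 82.8, [329.2, 154.7])]]
pre [487. 228.  33.]
turn [-0.4, -0.1, 0.9] shift [-0.0043, 0.0027, 0.1764] t 13.9 rows>= 2.8
```

Request:
jog_arm([
  [[-0.4,0,0.9],[-0.004,0.0027,0.05],1],
  [[-0.4,0,0.9],[-0.0043,0.0027,0.1],1],
  [[-0.4,0,0.9],[-0.0043,0.0027,0.14],1],
  [[-0.4,0,0.9],[-0.0043,0.0027,0.165],1],
  [[-0.4,0,0.9],[-0.0043,0.0027,0.176],1],
  [[-0.4,0,0.9],[-0.0043,0.0027,0.176],1],
  [[-0.4,0,0.9],[-0.0043,0.0027,0.176],-1],
  [[-0.4,0,0.9],[-0.0043,0.0027,0.176],-1],
  [[-0.4,0,0.9],[-0.0043,0.0027,0.176],-1],
  [[-0.4,0,0.9],[-0.0043,0.0027,0.176],-1],
  [[-0.4,0,0.9],[-0.0043,0.0027,0.176],-1],
], force=60)

```text
time: 15.28
tool_pos: [489.2, 230.0, 37.3]
tcp_rot: [179.0, 29.6, 111.2]
ft_force: [-1.5, 3.2, 6.2]
finger_gap: 61.2
```

Run:
```python
from h import *
st()
p,d=snapshot('scene'); cv2.imwrite('pics/s9.png',cv2.resize(p[150:270,260:410],None,fx=5,fy=5,interpolation=cv2.INTER_CUBIC))
s=sense(); T=R.from_euler('xyz',s['tcp_rot'],degrees=True); print('up150',T.inv().apply([0,0,.15]).round(4))
# tray (33,-60)
a=np.radians(-8.); c=np.array([577,-223])+33*np.array([np.cos(a),np.sin(a)])-60*np.array([-np.sin(a),np.cos(a)]); print(c)
jog([c[0],c[1],180],Rm=grasp(-98,172,30))
```

```text
{'time': 15.3, 'joint_pos': [37.5, 19.0, 100.7, -30.4, 71.1, 28.8], 'tool_pos': [489.2, 230.0, 37.3], 'tcp_rot': [179.0, 29.6, 111.2], 'ft_force': [-1.5, 3.2, 6.2], 'finger_gap': 61.2}
up150 [-0.0741  0.0022 -0.1304]
[ 601.32846021 -287.00879646]
turn [0.1, 34.7, 123.1] shift [-0.5249, -0.0849, 0.1325] t 15.32 rows>= 12.0
```

View pics/s9.png

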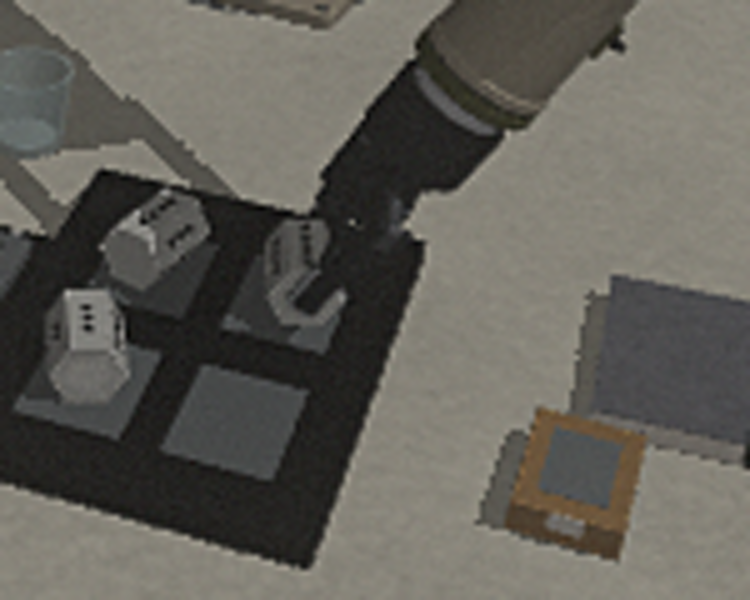

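Request:
jog_arm([
  [[0,0,0],[-0.01,0,-0.017],-1],
  [[0,0,0],[-0.025,0,-0.043],-1],
  [[0,0,0],[-0.05,0,-0.087],-1],
  [[0,0,0],[-0.075,0,-0.13],-1],
  [[0,3.5,12],[-0.1,-0.005,-0.12],-1],
  [[0,6,20],[-0.14,-0.015,-0.1],-1],
  [[0,8,29],[-0.18,-0.025,-0.08],-1],
  [[0,10.5,38],[-0.22,-0.035,-0.05],-1],
  [[0,13,47],[-0.26,-0.04,-0.03],-1],
  [[0,16,57],[-0.3,-0.05,0],-1],
  [[0,16,57],[-0.3,-0.05,0],-1],
  [[0,16,57],[-0.3,-0.05,0],-1],
])

```text
time: 16.82
tool_pos: [536.2, -33.0, 184.3]
tcp_rot: [162.2, 2.4, 55.7]
ft_force: [0.5, -0.1, -0.0]
finger_gap: 61.2
```

Run:
```python
from h import *
st()
jog([601.5,-287,150],Rm=grasp(-98,172,30))
```

```text
{'time': 16.8, 'joint_pos': [-1.6, -12.1, 112.9, -12.6, 65.8, 36.1], 'tool_pos': [536.2, -33.0, 184.3], 'tcp_rot': [162.2, 2.4, 55.7], 'ft_force': [0.5, -0.1, -0.0], 'finger_gap': 61.2}
turn [0.2, 18.8, 66.2] shift [-0.1715, 0.1749, 0.0997] t 16.82 rows>= 6.4
```

Request:
jog_arm([
  [[0,2.8,9.8],[-0.024,0.025,0.01],-1],
  [[0,5.5,19.5],[-0.05,0.05,0.02],-1],
  [[0,8.3,29.3],[-0.075,0.076,0.03],-1],
  [[0,11,39],[-0.1,0.102,0.05],-1],
  [[0,14,48.8],[-0.125,0.128,0.07],-1],
  [[0,16.6,58.5],[-0.15,0.153,0.085],-1],
  [[0.2,18.8,66.2],[-0.1715,0.175,0.0997],-1],
  [[0.2,18.8,66.2],[-0.1715,0.175,0.0997],-1],
  [[0.2,18.8,66.2],[-0.1715,0.175,0.0997],-1],
  [[0.2,18.8,66.2],[-0.1715,0.175,0.0997],-1],
])

```text
time: 18.08
tool_pos: [602.6, -285.0, 149.8]
tcp_rot: [180.0, -30.0, -7.8]
ft_force: [0.7, 0.3, -0.2]
finger_gap: 61.5
```

Run:
```python
from h import *
st()
jog([601.5,-287,78],Rm=grasp(-98,172,30))
p,d=snapshot('top'); cv2.imwrite('pics/t10.png',cv2.resize(p[120:220,280:410],None,fx=5,fy=5))
p,d=snapshot('scene'); cv2.imwrite('pics/s10.png',cv2.resize(p[130:230,140:260],None,fx=6,fy=6,interpolation=cv2.INTER_CUBIC))
```

```text
{'time': 18.1, 'joint_pos': [-37.1, -0.5, 109.3, 19.7, 46.3, 50.2], 'tool_pos': [602.6, -285.0, 149.8], 'tcp_rot': [180.0, -30.0, -7.8], 'ft_force': [0.7, 0.3, -0.2], 'finger_gap': 61.5}
turn [-0.0, 0.0, 0.2] shift [-0.0366, 0.0021, 0.0618] t 18.07 rows>= 1.1
```

View pics/s10.png

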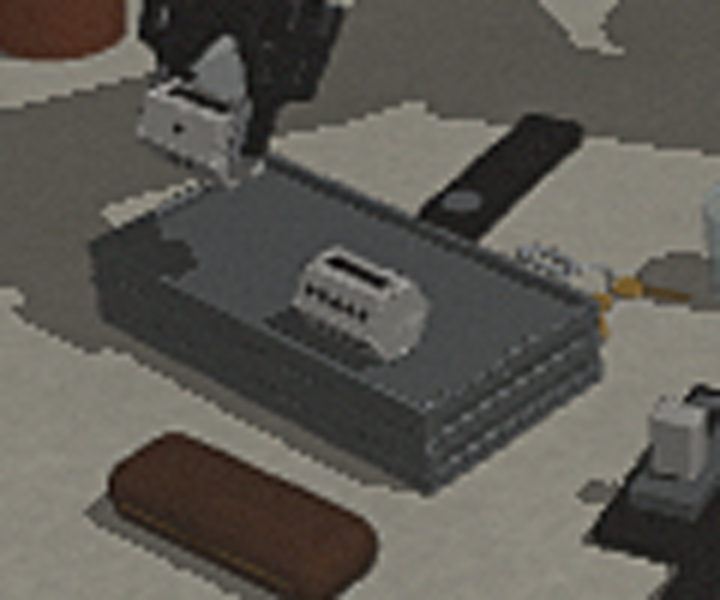

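Bar is on top of the held timer (1-dot side toward the camera). Lower and release.

Request:
jog_arm([
  [[0,0,0.2],[-0.018,0.001,0.03],-1],
  [[0,0,0.2],[-0.0366,0.002,0.0618],-1],
  [[0,0,0.2],[-0.038,0.002,0.064],-1],
  [[0,0,0.2],[-0.038,0.002,0.064],-1],
  [[0,0,0.2],[-0.038,0.002,0.064],-1],
])

```text
time: 18.8
tool_pos: [601.0, -288.5, 75.6]
tcp_rot: [-179.9, -30.0, -8.2]
ft_force: [-0.0, 0.5, -0.8]
finger_gap: 61.5
```

Run:
```python
from h import *
st()
p,d=snapshot('scene'); cv2.imwrite('pics/s11.png',cv2.resize(p[130:230,140:260],None,fx=6,fy=6,interpolation=cv2.INTER_CUBIC))
```

```text
{'time': 18.8, 'joint_pos': [-37.5, 5.8, 111.5, 23.3, 38.3, 45.5], 'tool_pos': [601.0, -288.5, 75.6], 'tcp_rot': [-179.9, -30.0, -8.2], 'ft_force': [-0.0, 0.5, -0.8], 'finger_gap': 61.5}
```

View pics/s11.png

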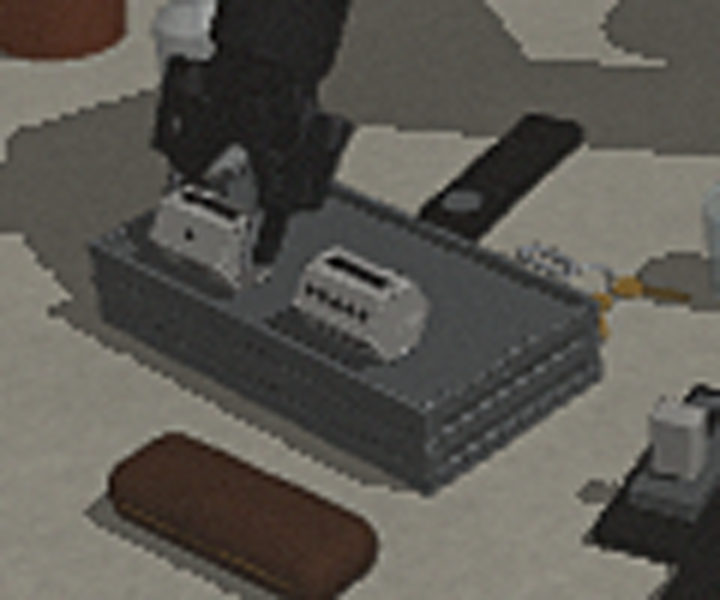

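Request:
jog_arm([
  [[0,0,0],[-0.001,0,0.0017],-1],
  [[0,0,0],[-0.001,0,0.0017],-1],
  [[0,0,0],[-0.001,0,0.0017],1],
  [[0,0,0],[-0.001,0,0.0017],1],
  [[0,0,0],[-0.001,0,0.0017],1],
  [[0,0,0],[-0.001,0,-0.015],1],
  [[0,0,0],[-0.001,0,-0.06],1],
  [[0,0,0],[-0.001,0,-0.12],1],
  [[0,0,0],[-0.001,0,-0.17],1],
  [[0,0,0],[-0.001,0,-0.19],1],
  [[0,0,0],[-0.001,0,-0.19],1],
])

```text
time: 20.23
tool_pos: [506.3, -276.1, 241.5]
tcp_rot: [180.0, -30.2, -8.2]
ft_force: [1.3, -0.9, -0.8]
finger_gap: 85.7
```

Run:
```python
from h import *
st()
p,d=snapshot('top'); cv2.imwrite('pics/t12.png',p);g=cv2.cvtColor(p,cv2.COLOR_BGR2GRAY)
for box in [(203,135,232,172),(207,182,236,218)]:
    print(box,[rects(g,box,t,56)[:1] for t in (105,120,130)])
print([rects(g,(290,140,400,180),t,94)[:3] for t in (105,120,130)])
p,d=snapshot('scene'); cv2.imwrite('pics/s12.png',cv2.resize(p[130:260,140:340],None,fx=4,fy=4,interpolation=cv2.INTER_CUBIC))
```

```text
{'time': 20.2, 'joint_pos': [-44.0, -20.5, 116.8, 19.8, 60.0, 47.9], 'tool_pos': [506.3, -276.1, 241.5], 'tcp_rot': [180.0, -30.2, -8.2], 'ft_force': [1.3, -0.9, -0.8], 'finger_gap': 85.7}
(203, 135, 232, 172) [[(629.0, 141.4, 65.0, 38.4, 29.0, [215.4, 154.4])], [(629.9, 141.4, 61.2, 35.3, 29.5, [215.9, 154.5])], [(629.9, 140.3, 60.9, 33.3, 28.3, [216.3, 154.4])]]
(207, 182, 236, 218) [[(504.8, 129.7, 61.5, 34.2, -10.1, [219.2, 198.7])], [(504.8, 129.3, 60.6, 32.2, -9.9, [219.4, 198.7])], [(504.3, 126.8, 59.6, 27.2, -9.9, [220.2, 198.7])]]
[[(641.6, -241.9, 230.0, 32.9, 89.6, [358.8, 143.2]), (596.8, -286.0, 67.1, 41.7, 82.7, [373.1, 162.2]), (610.6, -191.8, 63.5, 42.7, 81.9, [337.2, 157.3])], [(641.6, -241.9, 230.0, 32.9, 89.6, [358.8, 143.1]), (605.9, -72.5, 106.7, 16.2, -0.7, [291.5, 158.1]), (616.7, -193.7, 60.8, 27.5, 81.8, [338.3, 155.0])], [(641.6, -243.3, 227.3, 32.9, 89.6, [359.3, 143.1]), (605.9, -72.5, 106.7, 16.2, -0.7, [291.4, 158.1]), (617.4, -193.9, 60.4, 24.8, 81.3, [338.5, 154.8])]]
```

View pics/s12.png

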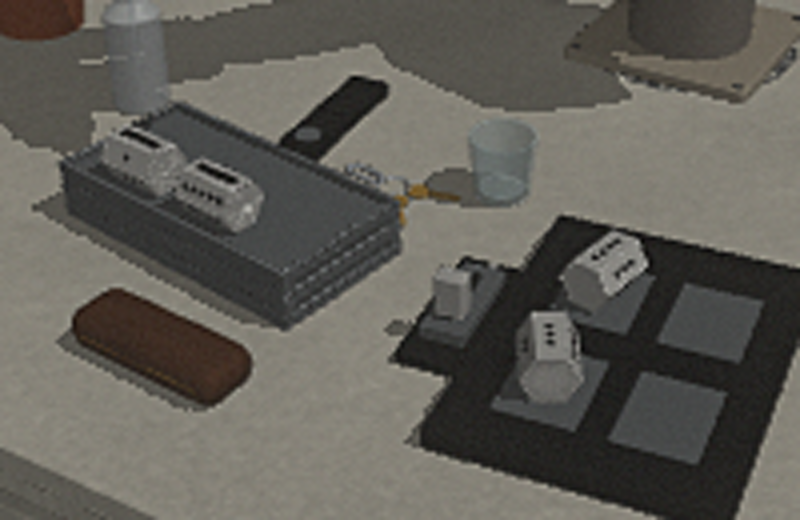

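Run:
```python
from h import *
pre([504.5,128,34],-10,-100,30,160,1)
```

```text
pre [491.  50. 172.]
turn [44.0, -0.0, -76.5] shift [-0.0867, -0.3191, 0.0274] t 20.32 rows>= 8.2
```

Request:
jog_arm([
  [[44,0,-76.5],[-0.0867,-0.319,0.027],1],
  [[44,0,-76.5],[-0.0867,-0.319,0.027],1],
  [[44,0,-76.5],[-0.0867,-0.319,0.027],1],
  [[44,0,-76.5],[-0.0867,-0.319,0.027],1],
  [[44,0,-76.5],[-0.0867,-0.319,0.027],1],
  [[44,0,-76.5],[-0.0867,-0.319,0.027],1],
  [[44,0,-76.5],[-0.0867,-0.319,0.027],1],
  [[44,0,-76.5],[-0.0867,-0.319,0.027],1],
  [[44,0,-76.5],[-0.0867,-0.319,0.027],1],
  [[44,0,-76.5],[-0.0867,-0.319,0.027],1],
  [[44,0,-76.5],[-0.0867,-0.319,0.027],1],
  [[44,0,-76.5],[-0.0867,-0.319,0.027],1],
])

```text
time: 21.82
tool_pos: [490.3, 49.6, 172.9]
tcp_rot: [179.9, -30.0, 80.0]
ft_force: [0.6, 0.7, -0.4]
finger_gap: 85.2
```

Run:
```python
from h import *
st()
pre([504.5,128,34],-10,-100,30,0,1)
p,d=snapshot('top'); cv2.imwrite('pics/t13.png',p)
```

```text
{'time': 21.8, 'joint_pos': [-21.0, -6.7, 112.5, 29.8, 81.6, -17.4], 'tool_pos': [490.3, 49.6, 172.9], 'tcp_rot': [179.9, -30.0, 80.0], 'ft_force': [0.6, 0.7, -0.4], 'finger_gap': 85.2}
pre [505. 128.  33.]
turn [0.1, -0.0, -0.0] shift [-0.0004, 0.0001, 0.1612] t 21.82 rows>= 2.6
```

View pics/t13.png

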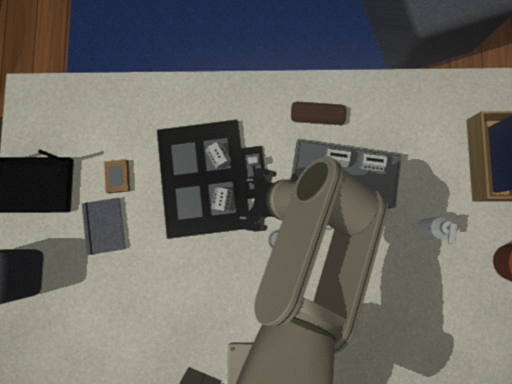

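Request:
jog_arm([
  [[0,0,0],[0,0,0.05],1],
  [[0,0,0],[0,0,0.1],1],
  [[0,0,0],[0,0,0.14],1],
  [[0,0,0],[0,0,0.155],1],
  [[0,0,0],[0,0,0.161],1],
  [[0,0,0],[0,0,0.161],1],
  [[0,0,0],[0,0,0.161],-1],
  [[0,0,0],[0,0,0.161],-1],
  [[0,0,0],[0,0,0.161],-1],
  [[0,0,0],[0,0,0.161],-1],
  [[0,0,0],[0,0,0.161],-1],
], force=60)

```text
time: 23.25
tool_pos: [506.0, 128.1, 34.9]
tcp_rot: [179.8, -30.0, 80.1]
ft_force: [-1.5, -2.8, 6.4]
finger_gap: 61.1
```

Run:
```python
from h import *
st()
p,d=snapshot('scene'); cv2.imwrite('pics/s14.png',cv2.resize(p[150:270,230:380],None,fx=5,fy=5,interpolation=cv2.INTER_CUBIC))
s=sense(); c=s['tool_pos']
jog(c+[0,0,30],Rm=grasp(-10,80,30))
```

```text
{'time': 23.2, 'joint_pos': [-11.4, 6.2, 116.2, 34.2, 62.8, -18.8], 'tool_pos': [506.0, 128.1, 34.9], 'tcp_rot': [179.8, -30.0, 80.1], 'ft_force': [-1.5, -2.8, 6.4], 'finger_gap': 61.1}
turn [0.2, -60.0, -0.0] shift [0.015, 0.0001, -0.026] t 23.3 rows>= 5.6
```

View pics/s14.png

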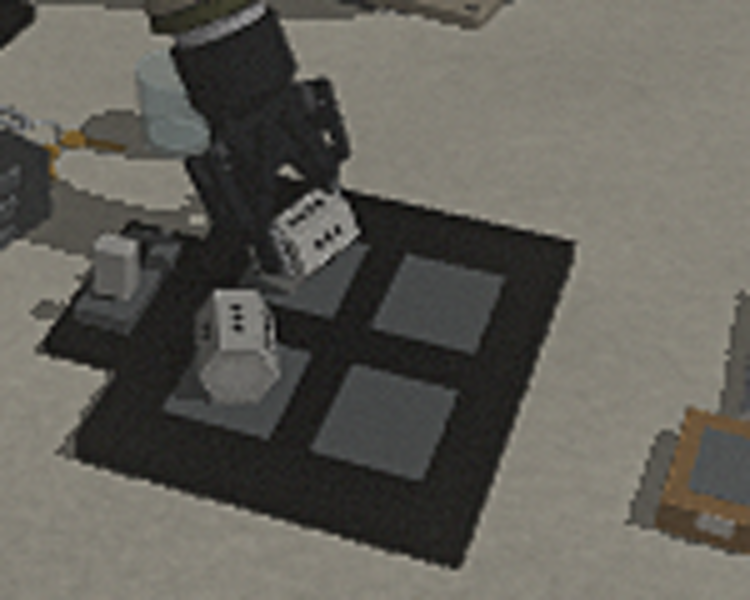

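Request:
jog_arm([
  [[0,0,0],[0.008,0,-0.013],-1],
  [[0,0,0],[0.015,0,-0.026],-1],
  [[0,-10,0],[0.015,0,-0.026],-1],
  [[0,-20,0],[0.015,0,-0.026],-1],
  [[0,-30,0],[0.015,0,-0.026],-1],
  [[0,-40,0],[0.015,0,-0.026],-1],
  [[0,-50,0],[0.015,0,-0.026],-1],
  [[0,-60,0],[0.015,0,-0.026],-1],
  [[0,-60,0],[0.015,0,-0.026],-1],
  [[0,-60,0],[0.015,0,-0.026],-1],
  [[0,-60,0],[0.0075,0,-0.013],-1],
  [[0,-60,0],[0.002,0,-0.003],-1],
])

```text
time: 24.8
tool_pos: [504.8, 128.1, 36.8]
tcp_rot: [179.9, 29.9, 79.8]
ft_force: [-0.2, 0.8, -1.1]
finger_gap: 61.7
```

Run:
```python
from h import *
st()
p,d=snapshot('scene'); cv2.imwrite('pics/s15.png',cv2.resize(p[150:270,230:380],None,fx=5,fy=5,interpolation=cv2.INTER_CUBIC))
```

```text
{'time': 24.8, 'joint_pos': [24.4, 24.3, 93.9, -24.7, 80.6, 42.7], 'tool_pos': [504.8, 128.1, 36.8], 'tcp_rot': [179.9, 29.9, 79.8], 'ft_force': [-0.2, 0.8, -1.1], 'finger_gap': 61.7}
```

View pics/s15.png

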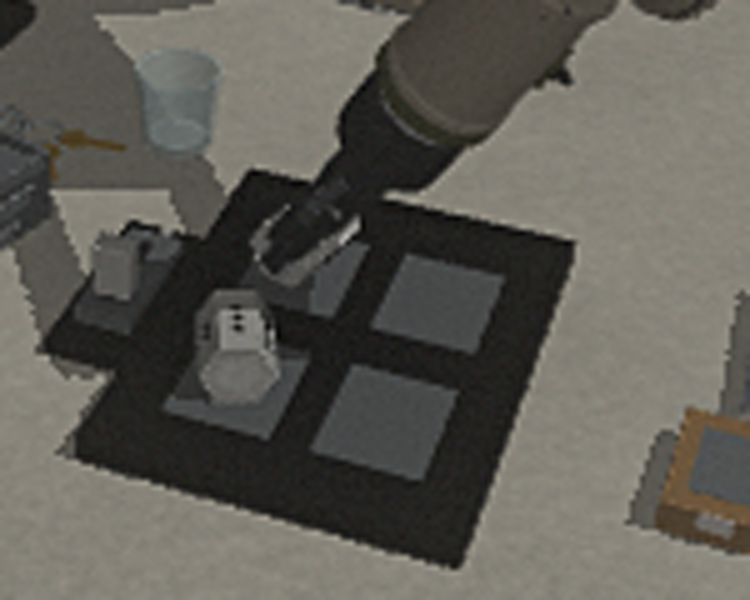

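Request:
jog_arm([
  [[0,0,0],[0.0008,0,0.0013],-1],
  [[0,0,0],[0.0008,0,0.0013],1],
  [[0,0,0],[0.0008,0,0.0013],1],
  [[0,0,0],[0.0008,0,0.0013],1],
  [[0,0,0],[0,0,-0.015],1],
  [[0,0,0],[0,0,-0.06],1],
  [[0,0,0],[0,0,-0.12],1],
  [[0,0,0],[0,0,-0.16],1],
  [[0,0,0],[0,0,-0.16],1],
  [[0,0,0],[0,0,-0.16],1],
])

```text
time: 26.1
tool_pos: [518.2, 208.0, 175.8]
tcp_rot: [179.9, 30.0, 80.0]
ft_force: [0.3, 0.2, -0.0]
finger_gap: 85.6
```

Run:
```python
from h import *
st()
p,d=snapshot('top'); cv2.imwrite('pics/t16.png',cv2.resize(p[115:245,150:280],None,fx=4.5,fy=4.5));g=cv2.cvtColor(p,cv2.COLOR_BGR2GRAY)
for box in [(203,135,232,172),(207,182,236,218)]:
    print(box,[rects(g,box,t,56)[:1] for t in (105,120,130)])
p,d=snapshot('scene'); cv2.imwrite('pics/s16.png',cv2.resize(p[150:270,230:380],None,fx=5,fy=5,interpolation=cv2.INTER_CUBIC))
pre([504.5,128,34],-10,-100,30,130,1)
```

```text
{'time': 26.1, 'joint_pos': [30.3, 22.0, 80.8, -22.6, 97.0, 41.4], 'tool_pos': [518.2, 208.0, 175.8], 'tcp_rot': [179.9, 30.0, 80.0], 'ft_force': [0.3, 0.2, -0.0], 'finger_gap': 85.6}
(203, 135, 232, 172) [[(651.0, 154.4, 39.6, 14.1, -57.6, [211.0, 146.9])], [(651.3, 154.1, 37.1, 11.9, -58.6, [211.1, 146.5])], []]
(207, 182, 236, 218) [[(504.7, 131.8, 60.5, 35.0, -9.6, [216.5, 200.2])], [], []]
pre [493.  64. 146.]
turn [-0.0, 60.1, 0.0] shift [-0.1108, 0.0008, 0.0974] t 26.2 rows>= 5.6
```

View pics/s16.png

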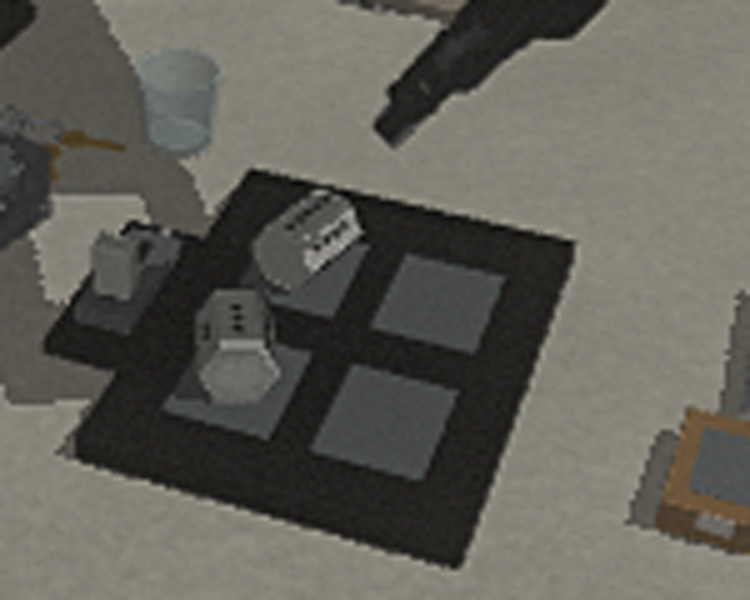

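View pics/t16.png

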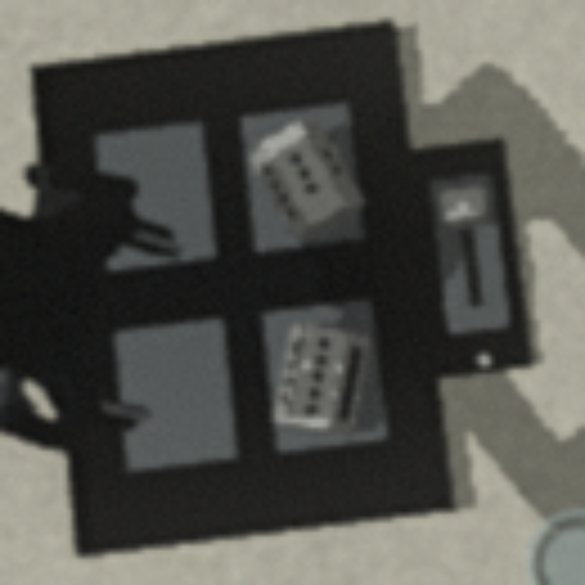

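Request:
jog_arm([
  [[0,0,0],[0,0,-0.02],1],
  [[0,15,0],[-0.028,0.001,0],1],
  [[0,25,0],[-0.05,0.001,0.025],1],
  [[0,35,0],[-0.07,0.001,0.05],1],
  [[0,45,0],[-0.09,0.001,0.075],1],
  [[0,55,0],[-0.105,0.001,0.09],1],
  [[0,60,0],[-0.111,0.001,0.097],1],
  [[0,60,0],[-0.111,0.001,0.097],1],
  [[0,60,0],[-0.111,0.001,0.097],1],
  [[0,60,0],[-0.111,0.001,0.097],1],
])

```text
time: 27.45
tool_pos: [494.8, 66.2, 147.9]
tcp_rot: [179.8, -29.9, 80.3]
ft_force: [0.7, -0.0, 1.1]
finger_gap: 85.6
```

Run:
```python
from h import *
st()
pre([504.5,128.5,34],-10,-100,30,0,0)
```

```text
{'time': 27.4, 'joint_pos': [-18.9, -4.8, 113.6, 30.3, 78.1, -17.3], 'tool_pos': [494.8, 66.2, 147.9], 'tcp_rot': [179.8, -29.9, 80.3], 'ft_force': [0.7, -0.0, 1.1], 'finger_gap': 85.6}
pre [504. 128.  34.]
turn [0.0, 0.1, 0.2] shift [-0.0023, -0.0014, 0.1302] t 27.45 rows>= 2.1
```

Request:
jog_arm([
  [[0,0,0.2],[-0.002,-0.0014,0.05],1],
  [[0,0,0.2],[-0.0023,-0.0014,0.095],1],
  [[0,0,0.2],[-0.0023,-0.0014,0.12],1],
  [[0,0,0.2],[-0.0023,-0.0014,0.13],1],
  [[0,0,0.2],[-0.0023,-0.0014,0.13],1],
  [[0,0,0.2],[-0.0023,-0.0014,0.13],-1],
  [[0,0,0.2],[-0.0023,-0.0014,0.13],-1],
  [[0,0,0.2],[-0.0023,-0.0014,0.13],-1],
  [[0,0,0.2],[-0.0023,-0.0014,0.13],-1],
  [[0,0,0.2],[-0.0023,-0.0014,0.13],-1],
], force=60)

```text
time: 28.7
tool_pos: [505.4, 126.8, 34.9]
tcp_rot: [179.9, -30.0, 79.9]
ft_force: [-1.4, -1.3, 6.6]
finger_gap: 61.1
```

Run:
```python
from h import *
st()
s=sense(); T=R.from_euler('xyz',s['tcp_rot'],degrees=True); print('up140',T.inv().apply([0,0,.14]).round(4))
a=np.radians(-8.); c=np.array([577,-223])-33*np.array([np.cos(a),np.sin(a)])+60*np.array([-np.sin(a),np.cos(a)]); print(c)
jog([c[0],c[1],175],Rm=grasp(82,172,30))
```

```text
{'time': 28.7, 'joint_pos': [-11.5, 6.1, 116.3, 34.2, 62.8, -18.8], 'tool_pos': [505.4, 126.8, 34.9], 'tcp_rot': [179.9, -30.0, 79.9], 'ft_force': [-1.4, -1.3, 6.6], 'finger_gap': 61.1}
up140 [ 0.0701  0.0003 -0.1212]
[ 552.67153979 -158.99120354]
turn [0.1, -46.0, -95.7] shift [-0.1663, 0.0974, -0.2577] t 28.7 rows>= 9.9
```

Request:
jog_arm([
  [[0,0,0],[0.01,0,-0.018],-1],
  [[0,0,0],[0.035,0,-0.06],-1],
  [[0,0,0],[0.07,0,-0.121],-1],
  [[0,-4.6,-9.6],[0.046,0.01,-0.135],-1],
  [[0,-9.2,-19.1],[0.023,0.02,-0.148],-1],
  [[0,-13.8,-28.7],[0,0.029,-0.162],-1],
  [[0,-18.4,-38.3],[-0.024,0.039,-0.176],-1],
  [[0,-23,-47.9],[-0.048,0.049,-0.19],-1],
  [[0,-27.6,-57.4],[-0.071,0.058,-0.203],-1],
  [[0,-32.2,-67],[-0.095,0.068,-0.217],-1],
  [[0,-36.8,-76.6],[-0.119,0.078,-0.231],-1],
  [[0,-41.4,-86.1],[-0.142,0.088,-0.244],-1],
])

```text
time: 30.2
tool_pos: [547.6, -130.4, 174.2]
tcp_rot: [175.3, 25.1, 161.8]
ft_force: [-0.8, 0.3, -1.0]
finger_gap: 61.0
```

Run:
```python
from h import *
st()
```

```text
{'time': 30.2, 'joint_pos': [-22.7, -18.3, 120.8, 8.3, 53.0, -99.2], 'tool_pos': [547.6, -130.4, 174.2], 'tcp_rot': [175.3, 25.1, 161.8], 'ft_force': [-0.8, 0.3, -1.0], 'finger_gap': 61.0}
```

Request:
jog_arm([
  [[0,0,0],[0,0,0],-1],
  [[0,0,0],[0,0,0],-1],
])

```text
time: 30.45
tool_pos: [547.4, -129.2, 173.9]
tcp_rot: [175.0, 24.8, 161.2]
ft_force: [-0.3, -0.5, -0.9]
finger_gap: 61.5
```

Run:
```python
from h import *
st()
jog([552.7,-159,110],Rm=grasp(82,172,30))
```

```text
{'time': 30.4, 'joint_pos': [-22.6, -18.2, 120.7, 8.3, 53.2, -98.5], 'tool_pos': [547.4, -129.2, 173.9], 'tcp_rot': [175.0, 24.8, 161.2], 'ft_force': [-0.3, -0.5, -0.9], 'finger_gap': 61.5}
turn [0.0, -4.7, -9.8] shift [0.0136, -0.0321, 0.0615] t 30.45 rows>= 1.1
```

Request:
jog_arm([
  [[0,-3,-6],[0.008,-0.02,0.02],-1],
  [[0,-4.7,-9.8],[0.0136,-0.032,0.045],-1],
  [[0,-4.7,-9.8],[0.0136,-0.032,0.0615],-1],
  [[0,-4.7,-9.8],[0.0136,-0.032,0.0615],-1],
  [[0,-4.7,-9.8],[0.0136,-0.032,0.0615],-1],
])

```text
time: 31.08
tool_pos: [553.6, -158.8, 110.8]
tcp_rot: [-180.0, 30.1, 172.3]
ft_force: [0.4, -0.2, 0.0]
finger_gap: 61.2
```

Run:
```python
from h import *
st()
jog([552.7,-159,74.5],Rm=grasp(82,172,30))
p,d=snapshot('scene'); cv2.imwrite('pics/s18.png',cv2.resize(p[130:230,140:260],None,fx=6,fy=6,interpolation=cv2.INTER_CUBIC))
```

```text
{'time': 31.1, 'joint_pos': [-26.8, -14.0, 126.0, 14.6, 40.2, -117.9], 'tool_pos': [553.6, -158.8, 110.8], 'tcp_rot': [-180.0, 30.1, 172.3], 'ft_force': [0.4, -0.2, 0.0], 'finger_gap': 61.2}
turn [0.1, 0.1, 0.2] shift [0.0189, -0.0003, 0.0309] t 31.07 rows>= 0.6
```

View pics/s18.png

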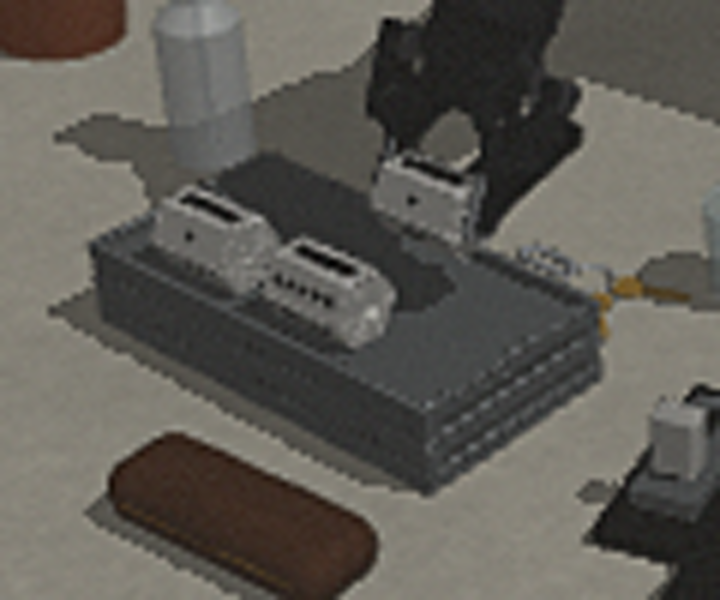

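Request:
jog_arm([
  [[0,0,0],[0.012,0,0.02],-1],
  [[0,0,0.2],[0.0189,0,0.0309],-1],
  [[0,0,0.2],[0.0197,0,0.0325],-1],
  [[0,0,0.2],[0.0197,0,0.0325],-1],
  [[0,0,0.2],[0.0197,0,0.0325],1],
  [[0,0,0.2],[0.0197,0,0.0325],1],
  [[0,0,0.2],[0.0197,0,0.0325],1],
  [[0,0,0.2],[0.0197,0,0.015],1],
  [[0,0,0.2],[0.0197,0,-0.03],1],
  [[0,0,0.2],[0.0197,0,-0.08],1],
  [[0,0,0.2],[0.0197,0,-0.13],1],
  [[0,0,0.2],[0.0197,0,-0.13],1],
])

```text
time: 32.62
tool_pos: [472.9, -149.2, 218.6]
tcp_rot: [-179.8, 30.6, 172.1]
ft_force: [0.0, 0.1, 0.6]
finger_gap: 85.5
```

Run:
```python
from h import *
st()
p,d=snapshot('top'); cv2.imwrite('pics/t19.png',p);g=cv2.cvtColor(p,cv2.COLOR_BGR2GRAY)
for box in [(203,135,232,172)]:
    print(box,[rects(g,box,t,56)[:1] for t in (105,120,130)])
p,d=snapshot('scene'); cv2.imwrite('pics/s19.png',cv2.resize(p[130:260,140:340],None,fx=4,fy=4,interpolation=cv2.INTER_CUBIC))
pre([630,140.5,34],29,119,30,150,0)
```

```text
{'time': 32.6, 'joint_pos': [-31.7, -38.8, 131.5, 13.5, 59.5, -117.7], 'tool_pos': [472.9, -149.2, 218.6], 'tcp_rot': [-179.8, 30.6, 172.1], 'ft_force': [0.0, 0.1, 0.6], 'finger_gap': 85.5}
(203, 135, 232, 172) [[(629.0, 141.4, 64.9, 38.5, 29.3, [215.4, 154.4])], [(629.6, 141.6, 61.3, 35.8, 29.0, [215.6, 154.4])], [(629.8, 140.6, 60.2, 34.1, 29.9, [216.1, 154.4])]]
pre [594. 206. 164.]
turn [26.6, 0.2, 45.9] shift [-0.0372, 0.3678, 0.0785] t 32.73 rows>= 6.0
```

View pics/s19.png

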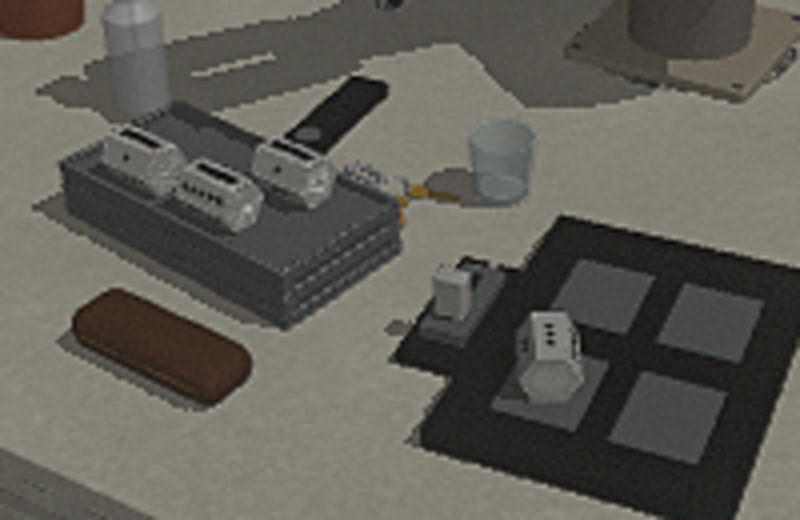

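Request:
jog_arm([
  [[26.6,0.2,45.9],[-0.0372,0.3678,0.0785],1],
  [[26.6,0.2,45.9],[-0.0372,0.3678,0.0785],1],
  [[26.6,0.2,45.9],[-0.0372,0.3678,0.0785],1],
  [[26.6,0.2,45.9],[-0.0372,0.3678,0.0785],1],
  [[26.6,0.2,45.9],[-0.0372,0.3678,0.0785],1],
  [[26.6,0.2,45.9],[-0.0372,0.3678,0.0785],1],
  [[26.6,0.2,45.9],[-0.0372,0.3678,0.0785],1],
  [[26.6,0.2,45.9],[-0.0372,0.3678,0.0785],1],
  [[26.6,0.2,45.9],[-0.0372,0.3678,0.0785],1],
  [[26.6,0.2,45.9],[-0.0372,0.3678,0.0785],1],
])

```text
time: 33.98
tool_pos: [592.0, 210.2, 156.4]
tcp_rot: [-179.3, 29.8, 119.7]
ft_force: [-0.9, -1.0, -1.0]
finger_gap: 85.3
```

Run:
```python
from h import *
st()
pre([630,140.5,34],29,119,30,0,0)
```

```text
{'time': 34.0, 'joint_pos': [30.7, 17.2, 88.9, -30.6, 77.3, 9.0], 'tool_pos': [592.0, 210.2, 156.4], 'tcp_rot': [-179.3, 29.8, 119.7], 'ft_force': [-0.9, -1.0, -1.0], 'finger_gap': 85.3}
pre [630. 140.  34.]
turn [-0.4, -0.2, 0.6] shift [-0.008, 0.0004, 0.1457] t 33.98 rows>= 2.3
```

Not settled yet; hold two rows and recompute.

Request:
jog_arm([
  [[0,0,0],[0,0,0],1],
  [[0,0,0],[0,0,0],1],
  [[0,0,0],[0,0,0],1],
])

```text
time: 34.35
tool_pos: [593.2, 205.4, 164.1]
tcp_rot: [-179.9, 29.9, 119.0]
ft_force: [0.2, -0.8, 0.3]
finger_gap: 85.3
```

Run:
```python
from h import *
st()
pre([630,140.5,34],29,119,30,0,0)
```

```text
{'time': 34.4, 'joint_pos': [30.3, 16.2, 89.2, -30.7, 77.4, 9.0], 'tool_pos': [593.2, 205.4, 164.1], 'tcp_rot': [-179.9, 29.9, 119.0], 'ft_force': [0.2, -0.8, 0.3], 'finger_gap': 85.3}
pre [630. 140.  34.]
turn [-0.1, -0.1, -0.0] shift [0.0001, 0.0009, 0.15] t 34.35 rows>= 2.4
```

Request:
jog_arm([
  [[0,0,0],[0,0.001,0.05],1],
  [[0,0,0],[0,0.001,0.1],1],
  [[0,0,0],[0,0.001,0.135],1],
  [[0,0,0],[0,0.001,0.15],1],
  [[0,0,0],[0,0.001,0.15],1],
  [[0,0,0],[0,0.001,0.15],1],
  [[0,0,0],[0,0.001,0.15],-1],
  [[0,0,0],[0,0.001,0.15],-1],
  [[0,0,0],[0,0.001,0.15],-1],
  [[0,0,0],[0,0.001,0.15],-1],
  [[0,0,0],[0,0.001,0.15],-1],
], force=60)

```text
time: 35.72
tool_pos: [631.0, 142.7, 35.0]
tcp_rot: [180.0, 29.9, 119.1]
ft_force: [-3.2, 2.7, 6.6]
finger_gap: 60.9
```

Run:
```python
from h import *
st()
s=sense(); c=s['tool_pos']
jog(c+[0,0,30],Rm=grasp(29,-61,30))
```

```text
{'time': 35.7, 'joint_pos': [23.5, 25.5, 92.5, -33.7, 63.2, 10.4], 'tool_pos': [631.0, 142.7, 35.0], 'tcp_rot': [180.0, 29.9, 119.1], 'ft_force': [-3.2, 2.7, 6.6], 'finger_gap': 60.9}
turn [0.0, 59.9, 0.1] shift [-0.0149, 0.0, -0.026] t 35.73 rows>= 5.6
```

Request:
jog_arm([
  [[0,0,0],[-0.008,0,-0.013],-1],
  [[0,0,0],[-0.015,0,-0.026],-1],
  [[0,10,0],[-0.015,0,-0.026],-1],
  [[0,20,0],[-0.015,0,-0.026],-1],
  [[0,30,0],[-0.015,0,-0.026],-1],
  [[0,40,0],[-0.015,0,-0.026],-1],
  [[0,50,0],[-0.015,0,-0.026],-1],
  [[0,60,0],[-0.015,0,-0.026],-1],
  [[0,60,0],[-0.015,0,-0.026],-1],
  [[0,60,0],[-0.015,0,-0.026],-1],
  [[0,60,0],[-0.0075,0,-0.013],-1],
  [[0,60,0],[-0.001,0,-0.002],-1],
])

```text
time: 37.22
tool_pos: [630.2, 142.9, 37.6]
tcp_rot: [-180.0, -30.1, 119.2]
ft_force: [-23.5, -24.2, 97.0]
finger_gap: 61.5
```

Run:
```python
from h import *
st()
p,d=snapshot('scene'); cv2.imwrite('pics/s20.png',cv2.resize(p[150:270,230:380],None,fx=5,fy=5,interpolation=cv2.INTER_CUBIC))
```

```text
{'time': 37.2, 'joint_pos': [-4.9, 37.9, 74.8, 24.6, 85.7, -39.9], 'tool_pos': [630.2, 142.9, 37.6], 'tcp_rot': [-180.0, -30.1, 119.2], 'ft_force': [-23.5, -24.2, 97.0], 'finger_gap': 61.5}
```

View pics/s20.png

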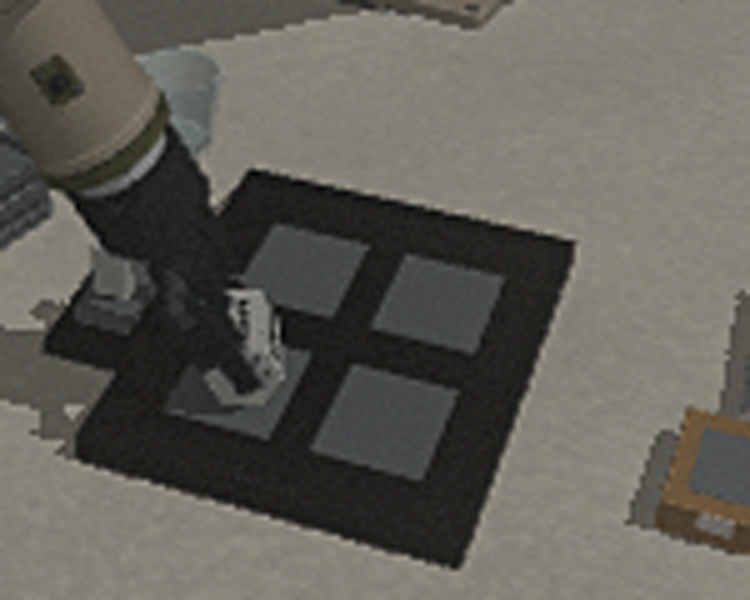

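Request:
jog_arm([
  [[0,0,0],[0.005,0,-0.0087],-1],
  [[0,0,0],[0.01,0,-0.017],-1],
  [[0,0,0],[0.02,0,-0.035],-1],
  [[0,0,0],[0.02,0,-0.035],-1],
])

```text
time: 37.78
tool_pos: [632.0, 141.5, 78.6]
tcp_rot: [179.9, -30.0, 119.1]
ft_force: [-0.0, 0.5, -1.3]
finger_gap: 61.2
```

Run:
```python
from h import *
st()
p,d=snapshot('scene'); cv2.imwrite('pics/s21.png',cv2.resize(p[150:270,230:380],None,fx=5,fy=5,interpolation=cv2.INTER_CUBIC))
p,d=snapshot('top'); cv2.imwrite('pics/t21.png',cv2.resize(p[115:245,150:280],None,fx=4.5,fy=4.5))
```

```text
{'time': 37.8, 'joint_pos': [-5.0, 35.0, 74.2, 24.6, 88.7, -38.5], 'tool_pos': [632.0, 141.5, 78.6], 'tcp_rot': [179.9, -30.0, 119.1], 'ft_force': [-0.0, 0.5, -1.3], 'finger_gap': 61.2}
```

View pics/s21.png

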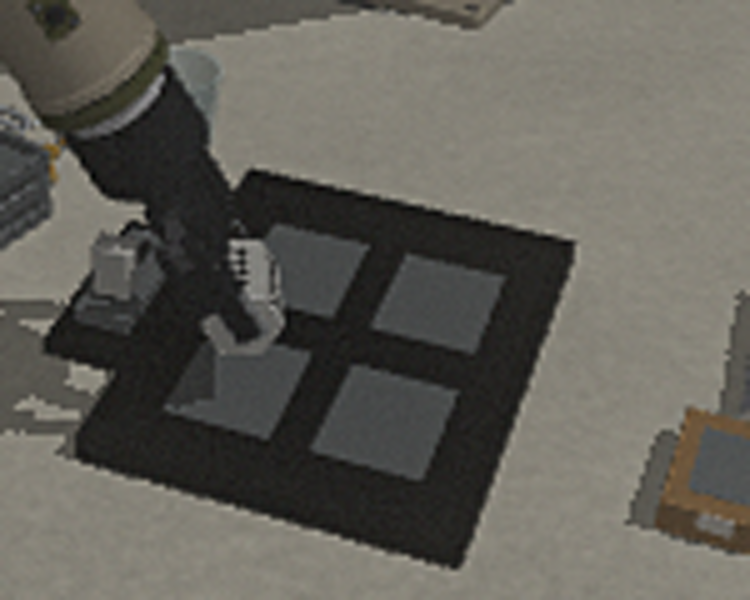

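View pics/t21.png

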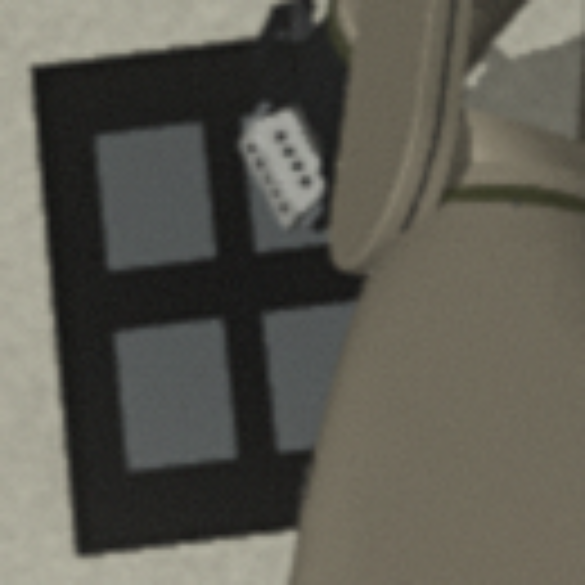

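Request:
jog_arm([
  [[0,0,0],[-0.009,0,0.0156],-1],
  [[0,0,0],[-0.018,0,0.0312],-1],
  [[0,0,0],[-0.018,0,0.0312],-1],
  [[0,0,0],[-0.018,0,0.0312],-1],
])

```text
time: 38.38
tool_pos: [629.1, 141.5, 37.7]
tcp_rot: [-179.7, -30.2, 118.9]
ft_force: [-0.5, -0.2, -1.7]
finger_gap: 61.1
```

Run:
```python
from h import *
st()
p,d=snapshot('scene'); cv2.imwrite('pics/s22.png',cv2.resize(p[190:250,250:325],None,fx=8,fy=8,interpolation=cv2.INTER_CUBIC))
```

```text
{'time': 38.4, 'joint_pos': [-5.0, 37.9, 74.8, 24.6, 85.9, -39.8], 'tool_pos': [629.1, 141.5, 37.7], 'tcp_rot': [-179.7, -30.2, 118.9], 'ft_force': [-0.5, -0.2, -1.7], 'finger_gap': 61.1}
```

View pics/s22.png

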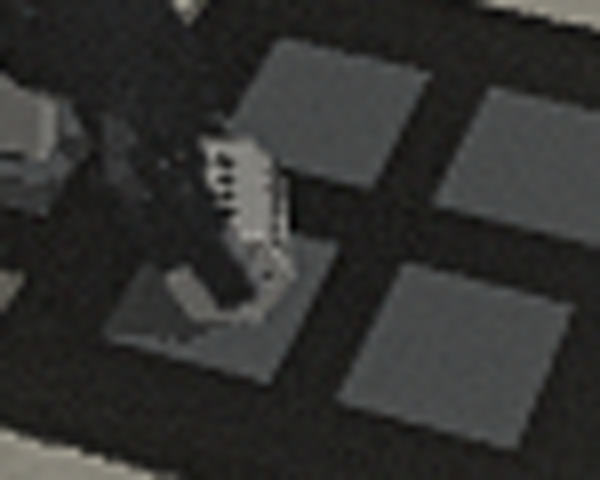

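Request:
jog_arm([
  [[0,0,0],[0,0,0],1],
  [[0,0,0],[0,0,0],1],
  [[0,0,0],[0,0,0],1],
  [[0,0,0],[0,0,-0.015],1],
  [[0,0,0],[0,0,-0.06],1],
  [[0,0,0],[0,0,-0.12],1],
  [[0,0,0],[0,0,-0.18],1],
  [[0,0,0],[0,0,-0.18],1],
  [[0,0,0],[0,0,-0.18],1],
])

```text
time: 39.55
tool_pos: [674.5, 62.2, 196.0]
tcp_rot: [-179.9, -30.1, 118.9]
ft_force: [-0.9, 1.4, -0.9]
finger_gap: 85.2
```

Run:
```python
from h import *
st()
p,d=snapshot('scene'); cv2.imwrite('pics/s23.png',cv2.resize(p[150:270,230:380],None,fx=5,fy=5,interpolation=cv2.INTER_CUBIC))
p,d=snapshot('top'); cv2.imwrite('pics/t23.png',cv2.resize(p[115:245,150:280],None,fx=4.5,fy=4.5)); cv2.imwrite('pics/t23f.png',p)
```

```text
{'time': 39.6, 'joint_pos': [-10.6, 36.4, 59.6, 23.3, 103.3, -38.0], 'tool_pos': [674.5, 62.2, 196.0], 'tcp_rot': [-179.9, -30.1, 118.9], 'ft_force': [-0.9, 1.4, -0.9], 'finger_gap': 85.2}
```

View pics/s23.png

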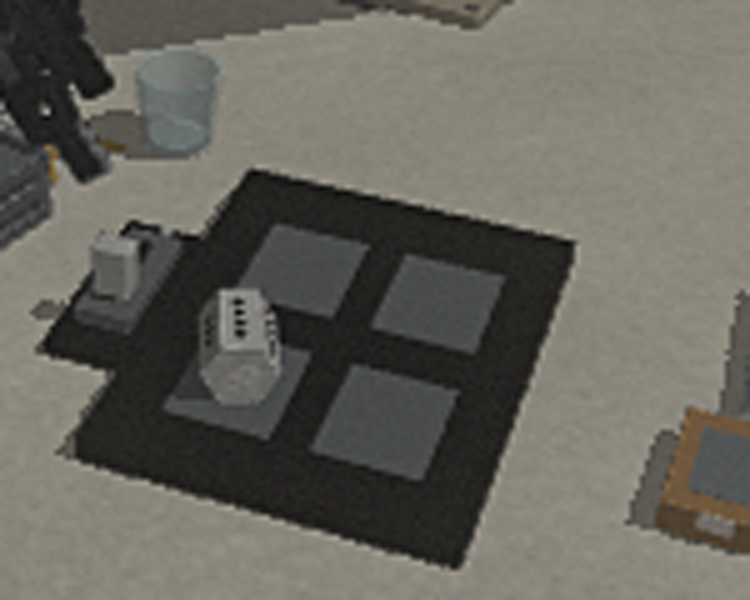

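View pics/t23.png

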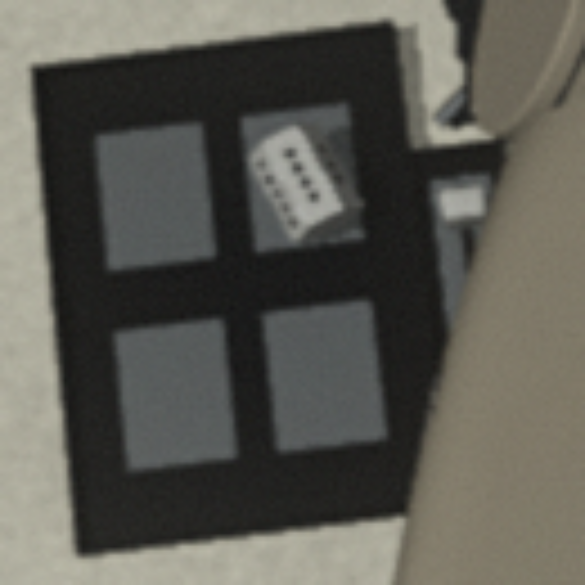

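Run:
```python
from h import *
p=cv2.imread('pics/t23f.png')
c=p[135:175,198:238]; cv2.imwrite('pics/t23b.png',cv2.resize(c,None,fx=15,fy=15,interpolation=cv2.INTER_CUBIC))
```

```text
(no output)
```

View pics/t23b.png

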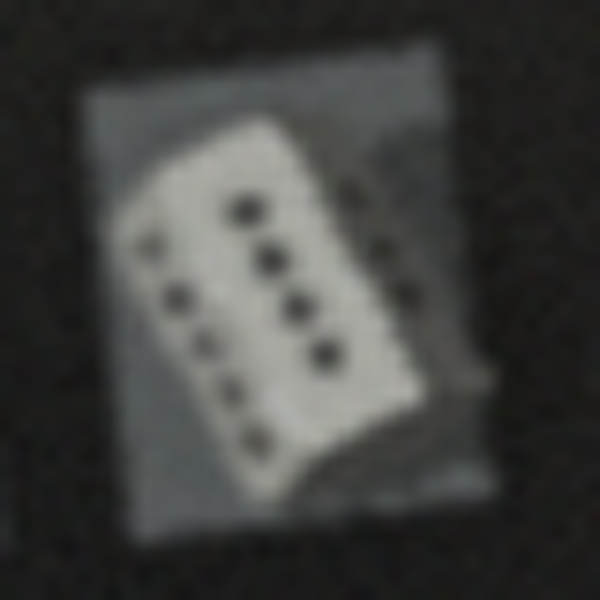

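Run:
```python
from h import *
W=onplane('top',np.array([216.5,213.85,219.2]),np.array([153.4,148.5,158.2]),56); print(W.round(1), np.degrees(np.arctan2(*(W[1]-W[2])[[1,0]])))
c=W[0].copy(); c[2]=34
pre(c,29,119,30,150,0)
```

```text
[[631.6 138.5  56. ]
 [645.7 146.2  56. ]
 [617.9 130.8  56. ]] 28.93091611487374
pre [595. 204. 164.]
turn [-0.3, -60.2, 0.0] shift [0.1242, 0.0004, 0.107] t 39.65 rows>= 5.6
```

Request:
jog_arm([
  [[0,0,0],[0,0,-0.01],1],
  [[0,-10,0],[0.03,0,0.01],1],
  [[0,-20,0],[0.055,0,0.035],1],
  [[0,-30,0],[0.08,0,0.06],1],
  [[0,-40,0],[0.1,0,0.08],1],
  [[0,-50,0],[0.115,0,0.097],1],
  [[0,-60.2,0],[0.1242,0,0.107],1],
  [[0,-60.2,0],[0.1242,0,0.107],1],
  [[0,-60.2,0],[0.1242,0,0.107],1],
  [[0,-60.2,0],[0.1242,0,0.107],1],
  [[0,-60.2,0],[0.1242,0,0.107],1],
])

```text
time: 41.02
tool_pos: [596.9, 202.2, 166.0]
tcp_rot: [-179.9, 30.0, 118.9]
ft_force: [-0.0, 0.1, 0.3]
finger_gap: 85.2
```

Run:
```python
from h import *
st()
pre([631.6,138.5,34],29,119,30,0,0)
```

```text
{'time': 41.0, 'joint_pos': [29.9, 16.4, 88.9, -30.8, 77.4, 8.7], 'tool_pos': [596.9, 202.2, 166.0], 'tcp_rot': [-179.9, 30.0, 118.9], 'ft_force': [-0.0, 0.1, 0.3], 'finger_gap': 85.2}
pre [632. 138.  34.]
turn [-0.1, 0.0, -0.1] shift [0.0033, -0.0003, 0.1505] t 41.02 rows>= 2.4
```

Request:
jog_arm([
  [[0,0,0],[0,0,0],1],
  [[0,0,0],[0,0,0],1],
])

```text
time: 41.28
tool_pos: [596.2, 203.1, 165.3]
tcp_rot: [-179.9, 30.1, 119.0]
ft_force: [-0.0, -0.5, 1.0]
finger_gap: 85.9
```

Run:
```python
from h import *
st()
pre([631.6,138.5,34],29,119,30,0,0)
```

```text
{'time': 41.3, 'joint_pos': [30.1, 16.4, 88.9, -30.9, 77.4, 8.7], 'tool_pos': [596.2, 203.1, 165.3], 'tcp_rot': [-179.9, 30.1, 119.0], 'ft_force': [-0.0, -0.5, 1.0], 'finger_gap': 85.9}
pre [632. 138.  34.]
turn [-0.1, 0.1, 0.0] shift [0.0021, -0.0001, 0.1506] t 41.27 rows>= 2.4
```

Request:
jog_arm([
  [[0,0,0],[0.0015,0,0.05],1],
  [[0,0,0],[0.0015,0,0.1],1],
  [[0,0,0],[0.0015,0,0.135],1],
  [[0,0,0],[0.0015,0,0.15],1],
  [[0,0,0],[0.0015,0,0.15],1],
  [[0,0,0],[0.0015,0,0.15],1],
  [[0,0,0],[0.0015,0,0.15],-1],
  [[0,0,0],[0.0015,0,0.15],-1],
  [[0,0,0],[0.0015,0,0.15],-1],
  [[0,0,0],[0.0015,0,0.15],-1],
  [[0,0,0],[0.0015,0,0.15],-1],
], force=60)

```text
time: 42.65
tool_pos: [632.6, 139.9, 36.5]
tcp_rot: [180.0, 30.1, 119.0]
ft_force: [-2.9, 2.3, 5.7]
finger_gap: 61.4
```

Run:
```python
from h import *
st()
```

```text
{'time': 42.6, 'joint_pos': [23.4, 25.5, 92.5, -34.0, 63.2, 10.3], 'tool_pos': [632.6, 139.9, 36.5], 'tcp_rot': [180.0, 30.1, 119.0], 'ft_force': [-2.9, 2.3, 5.7], 'finger_gap': 61.4}
```

Request:
jog_arm([
  [[0,0,0],[-0.008,0,-0.013],-1],
  [[0,0,0],[-0.015,0,-0.026],-1],
  [[0,10,0],[-0.015,0,-0.026],-1],
  [[0,20,0],[-0.015,0,-0.026],-1],
  [[0,30,0],[-0.015,0,-0.026],-1],
  [[0,40,0],[-0.015,0,-0.026],-1],
  [[0,50,0],[-0.015,0,-0.026],-1],
  [[0,60,0],[-0.015,0,-0.026],-1],
  [[0,60,0],[-0.015,0,-0.026],-1],
  [[0,60,0],[-0.015,0,-0.026],-1],
  [[0,60,0],[-0.004,0,-0.007],-1],
  [[0,60,0],[-0.003,0,-0.005],-1],
])

```text
time: 44.15
tool_pos: [629.7, 140.0, 38.5]
tcp_rot: [-179.7, -30.0, 119.0]
ft_force: [0.5, -0.2, -1.5]
finger_gap: 61.4
```

Request:
jog_arm([
  [[0,0,0],[0,0,0],-1],
  [[0,0,0],[0,0,0],-1],
])

```text
time: 44.4
tool_pos: [631.8, 139.1, 41.0]
tcp_rot: [-179.9, -29.9, 119.0]
ft_force: [0.2, 0.1, -0.7]
finger_gap: 61.3
```

Run:
```python
from h import *
st()
p,d=snapshot('scene'); cv2.imwrite('pics/s24.png',cv2.resize(p[190:250,250:325],None,fx=8,fy=8,interpolation=cv2.INTER_CUBIC))
```

```text
{'time': 44.4, 'joint_pos': [-5.1, 37.8, 74.5, 24.4, 86.0, -39.8], 'tool_pos': [631.8, 139.1, 41.0], 'tcp_rot': [-179.9, -29.9, 119.0], 'ft_force': [0.2, 0.1, -0.7], 'finger_gap': 61.3}
```

View pics/s24.png

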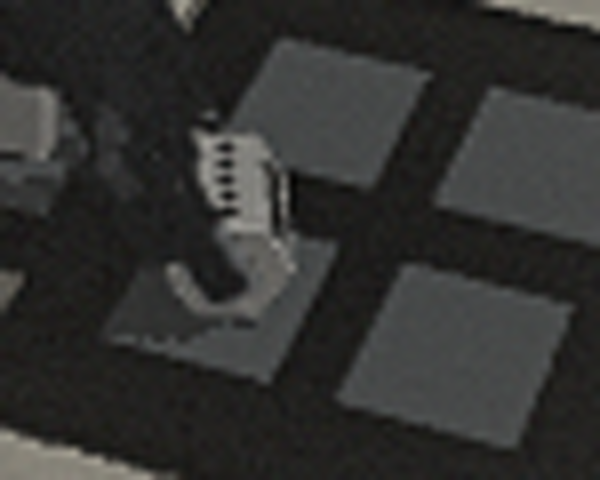

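Request:
jog_arm([
  [[0,0,0],[-0.0005,0,0.001],-1],
  [[0,0,0],[-0.0012,0,0.002],-1],
  [[0,0,0],[-0.0012,0,0.002],-1],
  [[0,0,0],[-0.0012,0,0.002],1],
  [[0,0,0],[-0.0012,0,0.002],1],
  [[0,0,0],[-0.0012,0,0.002],1],
  [[0,0,0],[-0.0012,0,-0.015],1],
  [[0,0,0],[-0.0012,0,-0.06],1],
  [[0,0,0],[-0.0012,0,-0.12],1],
  [[0,0,0],[-0.0012,0,-0.18],1],
  [[0,0,0],[-0.0012,0,-0.18],1],
  [[0,0,0],[-0.0012,0,-0.18],1],
])

```text
time: 45.95
tool_pos: [676.3, 58.9, 196.5]
tcp_rot: [-179.9, -29.9, 118.9]
ft_force: [0.2, -0.4, -1.6]
finger_gap: 84.9
```

Run:
```python
from h import *
st()
p,d=snapshot('scene'); cv2.imwrite('pics/s25.png',cv2.resize(p[150:270,230:380],None,fx=5,fy=5,interpolation=cv2.INTER_CUBIC))
p,d=snapshot('top'); c=p[135:175,198:238]; cv2.imwrite('pics/t25b.png',cv2.resize(c,None,fx=15,fy=15,interpolation=cv2.INTER_CUBIC)); cv2.imwrite('pics/t25.png',p)
```

```text
{'time': 46.0, 'joint_pos': [-10.8, 36.6, 59.1, 23.1, 103.4, -38.1], 'tool_pos': [676.3, 58.9, 196.5], 'tcp_rot': [-179.9, -29.9, 118.9], 'ft_force': [0.2, -0.4, -1.6], 'finger_gap': 84.9}
```

View pics/s25.png

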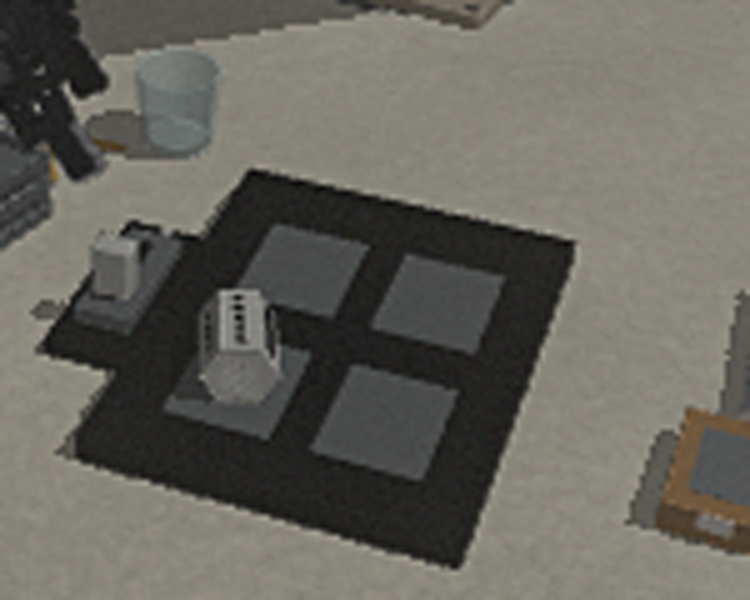

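View pics/t25b.png

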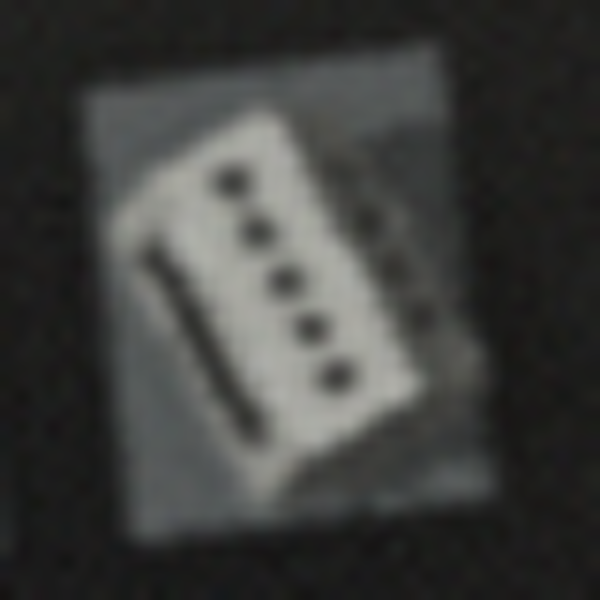

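Run:
```python
from h import *
pre([631.8,138.5,34],28.7,118.7,30,150,0)
```

```text
pre [596. 204. 164.]
turn [-0.3, -60.0, 0.4] shift [0.1274, 0.001, 0.1088] t 46.05 rows>= 5.6
```

Request:
jog_arm([
  [[0,0,0],[0,0,-0.01],1],
  [[0,-10,0],[0.03,0,0.01],1],
  [[0,-20,0],[0.055,0,0.035],1],
  [[0,-30,0],[0.08,0,0.06],1],
  [[0,-40,0],[0.1,0,0.08],1],
  [[0,-50,0],[0.115,0,0.097],1],
  [[0,-60,0],[0.1274,0.001,0.109],1],
  [[0,-60,0],[0.1274,0.001,0.109],1],
  [[0,-60,0],[0.1274,0.001,0.109],1],
  [[0,-60,0],[0.1274,0.001,0.109],1],
  [[0,-60,0],[0.1274,0.001,0.109],1],
  [[0,-60,0],[0.1274,0.001,0.109],1],
])

```text
time: 47.55
tool_pos: [597.4, 203.0, 165.4]
tcp_rot: [-179.9, 30.0, 119.0]
ft_force: [-0.3, 0.1, -0.6]
finger_gap: 85.5
```

Run:
```python
from h import *
st()
pre([631.8,138.5,34],28.7,118.7,30,0,0)
```

```text
{'time': 47.6, 'joint_pos': [30.0, 16.5, 88.8, -30.9, 77.4, 8.7], 'tool_pos': [597.4, 203.0, 165.4], 'tcp_rot': [-179.9, 30.0, 119.0], 'ft_force': [-0.3, 0.1, -0.6], 'finger_gap': 85.5}
pre [632. 138.  34.]
turn [0.0, 0.0, 0.2] shift [0.0025, -0.001, 0.1503] t 47.55 rows>= 2.4
```

Request:
jog_arm([
  [[0,0,0],[0.0015,-0.0005,0.05],1],
  [[0,0,0],[0.002,-0.0005,0.1],1],
  [[0,0,0],[0.002,-0.0005,0.135],1],
  [[0,0,0],[0.002,-0.0005,0.15],1],
  [[0,0,0],[0.002,-0.0005,0.15],1],
  [[0,0,0],[0.002,-0.0005,0.15],1],
  [[0,0,0],[0.002,-0.0005,0.15],-1],
  [[0,0,0],[0.002,-0.0005,0.15],-1],
  [[0,0,0],[0.002,-0.0005,0.15],-1],
  [[0,0,0],[0.002,-0.0005,0.15],-1],
  [[0,0,0],[0.002,-0.0005,0.15],-1],
], force=60)

```text
time: 48.92
tool_pos: [632.8, 140.6, 36.0]
tcp_rot: [179.9, 30.1, 119.0]
ft_force: [-2.3, 2.4, 5.9]
finger_gap: 61.0
```

Run:
```python
from h import *
st()
s=sense(); T=R.from_euler('xyz',s['tcp_rot'],degrees=True); print('up140',T.inv().apply([0,0,.14]).round(4))
a=np.radians(-8.); c=np.array([577,-223])-33*np.array([np.cos(a),np.sin(a)])-60*np.array([-np.sin(a),np.cos(a)]); print(c)
jog([c[0],c[1],180],Rm=grasp(-98,172,30))
```

```text
{'time': 48.9, 'joint_pos': [23.4, 25.6, 92.4, -34.0, 63.2, 10.3], 'tool_pos': [632.8, 140.6, 36.0], 'tcp_rot': [179.9, 30.1, 119.0], 'ft_force': [-2.3, 2.4, 5.9], 'finger_gap': 61.0}
up140 [-7.020e-02  1.000e-04 -1.211e-01]
[ 535.97076767 -277.82337179]
turn [0.1, 32.5, 130.6] shift [-0.348, -0.2878, 0.035] t 48.92 rows>= 12.6
```

Request:
jog_arm([
  [[0,0,0],[-0.01,0,-0.017],-1],
  [[0,0,0],[-0.035,0,-0.06],-1],
  [[0,0,0],[-0.07,0,-0.121],-1],
  [[0,2.5,10],[-0.091,-0.022,-0.109],-1],
  [[0,5,20],[-0.113,-0.044,-0.097],-1],
  [[0,7.5,30],[-0.134,-0.066,-0.085],-1],
  [[0,10,40],[-0.156,-0.088,-0.073],-1],
  [[0,12.5,50],[-0.177,-0.11,-0.061],-1],
  [[0,15,60],[-0.198,-0.133,-0.049],-1],
  [[0,15,60],[-0.198,-0.133,-0.049],-1],
  [[0,15,60],[-0.198,-0.133,-0.049],-1],
])

```text
time: 50.3
tool_pos: [587.1, -53.3, 177.0]
tcp_rot: [161.3, 3.1, 60.2]
ft_force: [0.3, 0.7, -0.8]
finger_gap: 61.2
```

Run:
```python
from h import *
st()
jog([536,-278,160],Rm=grasp(-98,172,30))
```

```text
{'time': 50.3, 'joint_pos': [-3.9, -4.7, 107.2, -12.1, 62.3, 29.7], 'tool_pos': [587.1, -53.3, 177.0], 'tcp_rot': [161.3, 3.1, 60.2], 'ft_force': [0.3, 0.7, -0.8], 'finger_gap': 61.2}
turn [0.0, 17.6, 70.7] shift [-0.2191, 0.0547, 0.0488] t 50.3 rows>= 6.8
```

Request:
jog_arm([
  [[0,2.5,10],[-0.031,0.008,0],-1],
  [[0,5,20],[-0.063,0.016,0.005],-1],
  [[0,7.5,30],[-0.094,0.023,0.015],-1],
  [[0,10,40],[-0.125,0.031,0.025],-1],
  [[0,12.5,50],[-0.157,0.039,0.03],-1],
  [[0,15,60],[-0.188,0.047,0.04],-1],
  [[0,17.6,70.7],[-0.219,0.0547,0.0488],-1],
  [[0,17.6,70.7],[-0.219,0.0547,0.0488],-1],
  [[0,17.6,70.7],[-0.219,0.0547,0.0488],-1],
  [[0,17.6,70.7],[-0.219,0.0547,0.0488],-1],
])

```text
time: 51.55
tool_pos: [536.5, -276.5, 159.4]
tcp_rot: [179.9, -30.0, -7.9]
ft_force: [0.0, 0.5, -1.3]
finger_gap: 61.1
```

Run:
```python
from h import *
st()
jog([536,-278,80],Rm=grasp(-98,172,30))
p,d=snapshot('scene'); cv2.imwrite('pics/s26.png',cv2.resize(p[130:230,140:260],None,fx=6,fy=6,interpolation=cv2.INTER_CUBIC))
```

```text
{'time': 51.6, 'joint_pos': [-41.3, -11.1, 118.0, 21.2, 49.4, 46.1], 'tool_pos': [536.5, -276.5, 159.4], 'tcp_rot': [179.9, -30.0, -7.9], 'ft_force': [0.0, 0.5, -1.3], 'finger_gap': 61.1}
turn [0.0, 0.0, 0.1] shift [-0.0399, 0.0015, 0.0686] t 51.55 rows>= 1.3
```

View pics/s26.png

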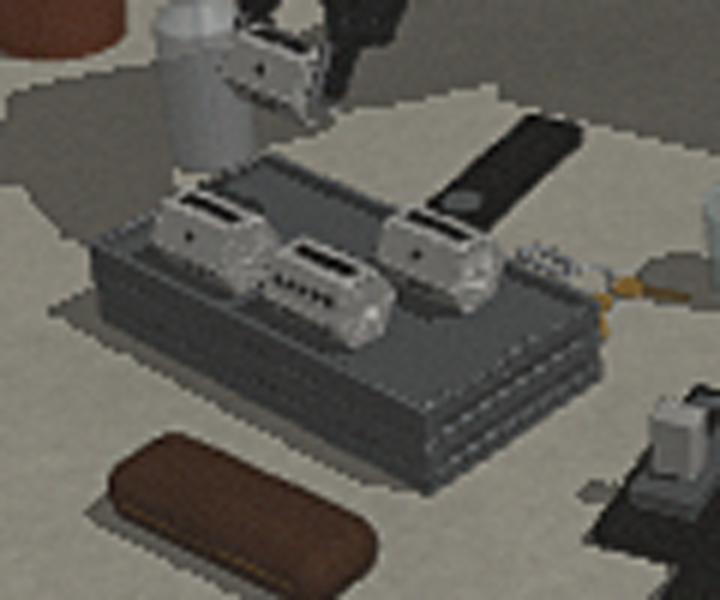

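Request:
jog_arm([
  [[0,0,0],[-0.02,0.001,0.035],-1],
  [[0,0,0.1],[-0.036,0.0015,0.062],-1],
  [[0,0,0.1],[-0.04,0.0015,0.0686],-1],
  [[0,0,0.1],[-0.041,0.0015,0.0703],-1],
  [[0,0,0.1],[-0.041,0.0015,0.0703],-1],
  [[0,0,0.1],[-0.041,0.0015,0.0703],-1],
])

```text
time: 52.35
tool_pos: [536.0, -280.0, 79.3]
tcp_rot: [179.9, -30.1, -8.2]
ft_force: [0.3, -0.3, -1.0]
finger_gap: 61.2
```

Run:
```python
from h import *
st()
p,d=snapshot('scene'); cv2.imwrite('pics/s27.png',cv2.resize(p[130:230,140:260],None,fx=6,fy=6,interpolation=cv2.INTER_CUBIC))
```

```text
{'time': 52.4, 'joint_pos': [-41.7, -3.8, 120.8, 25.4, 40.0, 40.2], 'tool_pos': [536.0, -280.0, 79.3], 'tcp_rot': [179.9, -30.1, -8.2], 'ft_force': [0.3, -0.3, -1.0], 'finger_gap': 61.2}
```

View pics/s27.png

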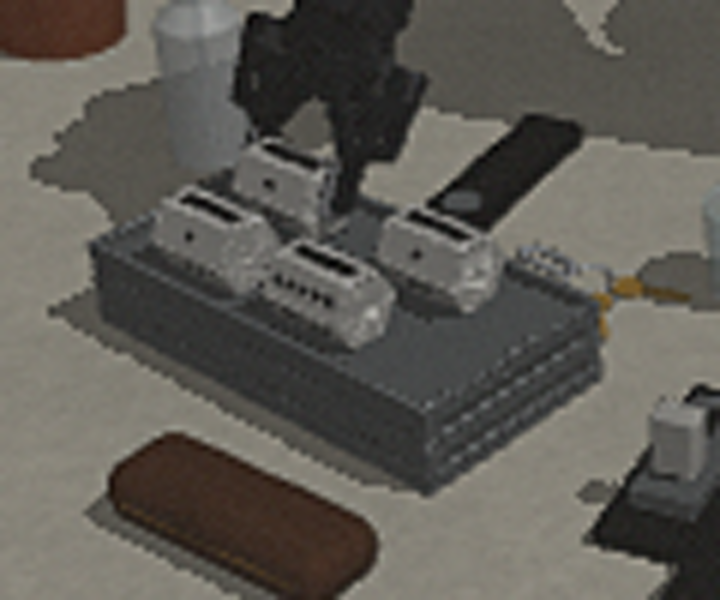

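Request:
jog_arm([
  [[0,0,0],[-0.001,0,0.0017],-1],
  [[0,0,0],[-0.0018,0,0.003],-1],
  [[0,0,0],[-0.0018,0,0.003],-1],
  [[0,0,0],[-0.0018,0,0.003],-1],
])

```text
time: 52.9
tool_pos: [534.9, -279.2, 74.0]
tcp_rot: [-179.9, -30.0, -8.2]
ft_force: [0.5, 0.4, -1.2]
finger_gap: 61.1
```

Release and back off.

Request:
jog_arm([
  [[0,0,0],[0,0,0],1],
  [[0,0,0],[0,0,0],1],
  [[0,0,0],[0,0,0],1],
  [[0,0,0],[0,0,-0.015],1],
  [[0,0,0],[0,0,-0.06],1],
  [[0,0,0],[0,0,-0.12],1],
  [[0,0,0],[0,0,-0.18],1],
  [[0,0,0],[0,0,-0.18],1],
  [[0,0,0],[0,0,-0.18],1],
])

```text
time: 54.02
tool_pos: [446.0, -266.8, 230.3]
tcp_rot: [180.0, -30.0, -8.2]
ft_force: [0.9, -0.1, -0.4]
finger_gap: 85.4
```

Run:
```python
from h import *
st()
p,d=snapshot('scene'); cv2.imwrite('pics/s28.png',cv2.resize(p[130:260,140:340],None,fx=4,fy=4,interpolation=cv2.INTER_CUBIC))
p,d=snapshot('top'); cv2.imwrite('pics/t28.png',cv2.resize(p[115:245,230:420],None,fx=4,fy=4,interpolation=cv2.INTER_CUBIC));cv2.imwrite('pics/t28f.png',p)
```

```text
{'time': 54.0, 'joint_pos': [-49.5, -30.1, 124.7, 21.6, 63.6, 42.8], 'tool_pos': [446.0, -266.8, 230.3], 'tcp_rot': [180.0, -30.0, -8.2], 'ft_force': [0.9, -0.1, -0.4], 'finger_gap': 85.4}
```

View pics/s28.png

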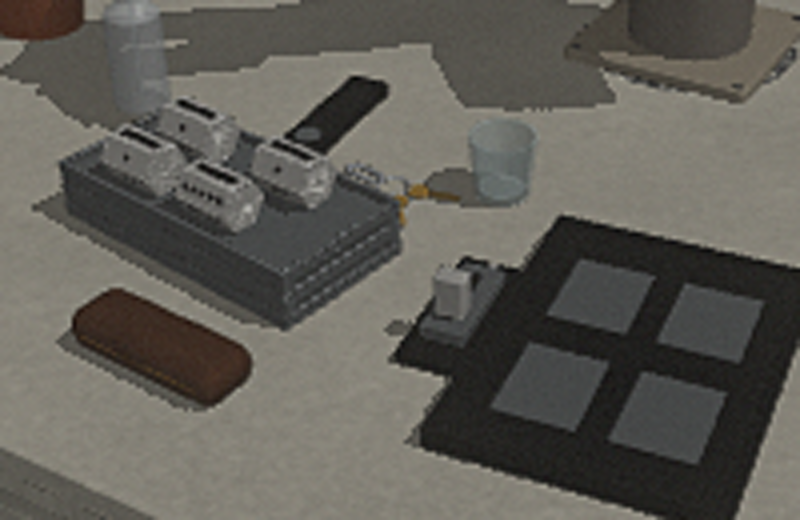

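View pics/t28.png

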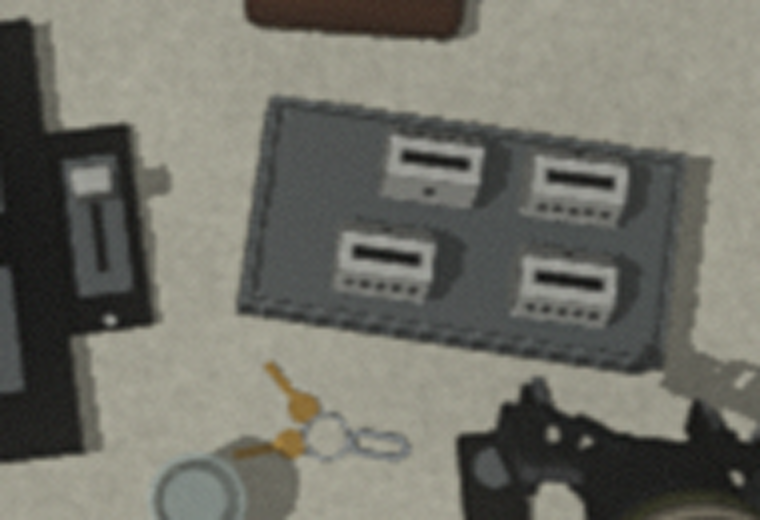

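Run:
```python
from h import *
q=(np.array([[436,160],[580,180],[386,258],[571,283]])+.5)/4-.5+[230,115]
W=onplane('top',q[:,0],q[:,1],94)[:,:2]-[577,-223]
a=np.radians(-8.2); print((W@np.array([[np.cos(a),-np.sin(a)],[np.sin(a),np.cos(a)]])).round(1))
C=cloud('top',snapshot('top')[1])
for u,v in q.astype(int): print(np.median(C[v-2:v+3,u-4:u+5,2]).round(1), end=' ')
g=cv2.cvtColor(cv2.imread('pics/t28f.png'),cv2.COLOR_BGR2GRAY); print([rects(g,(244,145,264,183),t,66,minA=10)[:1] for t in (105,120)])
```

```text
[[ 36.7  33.8]
 [ 36.3 -62.5]
 [-33.9  59. ]
 [-33.6 -63.9]]
94.4 94.4 94.4 93.8 [[(611.7, 38.7, 26.6, 18.2, -78.8, [252.1, 159.4])], [(610.3, 38.7, 22.1, 16.9, 89.9, [252.2, 159.7])]]
```

```bash
python3 -c "
from bench import *
print(hand_in()); print(sense()['time'])"
```

```text
the job is handed in; nothing more can be done
None
the job is handed in; nothing more can be done
```

I slid the dock switch to its far stop while all four timers were still on the dock. Then I moved each timer into the caddy's top tray, rolling it in 60° steps until its bar faced up, and handed in at about 54 s.

**Last checks, from the two cameras:**
- **Bars:** all four bars face up.
- **Positions:** in the tray frame, the centres are at about (37, 34), (36, -63), (-34, 59) and (-34, -64) mm, all inside the limits.
- **Flatness:** all four tops read about 94 mm high, which matches lying flat on the tray floor.
- **Switch:** it moved 43 to 44 mm to its stop and is still there in the last picture. I did not measure its reading directly.
- **Surroundings:** the gripper is open and clear of everything. I saw no bystander disturbed, but I did not measure their positions.

**What went less well:**
- **High force:** while I was rolling the last timer on the dock, the wrist force read 97 N (limit 120 N). My estimate of the timer's centre was a few mm off and the arm overshot slightly, so I lifted at once and redid that step more gently. The true peak between readings is unknown.
- **Timer knocked aside:** one timer already in the tray shifted about 25 mm while I was placing the next one. It stayed flat with its bar up, so I left it there.

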